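# Start the lamp housing screw with the clutch spindle

### The arm

A 6-joint arm with a two-finger parallel gripper is mounted at the origin on the work surface. World frame = base frame: x ahead of the robot, y to its left, z up, the work surface at z = 0. Lengths are in mm, angles in rad, forces in N, time in s.
With the tool pointing down it reaches from about 350 to 775 mm from the base axis. Payload 5.5 kg.
Tool frame: the origin (TCP) lies midway between the tips of the shut fingers; the grasp point (between the pads) lies 19 mm behind it (arm.hold_point_z is the distance from the TCP to the grasp point, in mm); z points along the fingers, x is the direction in which the jaws open and shut, and the axes are right-handed (so a half turn about z gives the same grasp; the last joint's range is limited). The gripper opens to 85 mm and grips with 20 to 120 N. Pads are 22 mm wide; open, the fingers measure 114 mm over their backs; the gripper's body (76 mm by 85 mm) begins 54 mm behind the grasp point. The pads swing forward as they close: fully open they stand 13 mm farther back than shut.
Start: joints at [-0.14, 0.313, 0.046, 1.304, 0, 1.431], TCP at [575.043, -0.016, 204.623] pointing down, gripper open.
Joint ranges: [-2.76, 2.76], [-0.86, 1.69], [-1.03, 1.26], [-2.2, 2.34], [-1.47, 1.5], [-3.14, 3.14]. Speed limits (rad/s): [2.57, 2.57, 3.14, 3.14, 3.14, 3.14].

### API

Orientations are given as a 3x3 rotation matrix whose columns are the frame's x, y, z axes.
In Python, from workcell import arm, imaging gives the robot as it stands.
- The arm moves only by the tool jog_arm, never from a script. Its argument "series" is a list of rows, each an object of numbers: "dx", "dy", "dz": the shift along the world's x, y, z in units of 30 mm (1.0 is 30 mm); "ax", "ay", "az": the turn, a rotation vector about the world's x, y, z in units of 6 degrees (1.0 is 6 degrees). A call has 1 to 20 rows; each row shifts and turns the commanded pose from where the row before left it; what a row does not reach is not made up. A row lasts 1/10 s, in which the tool goes at most 50 mm and 8.59 degrees, less where a joint would pass 70% of its speed; a pose out of reach is approached as far as the arm can. A call is refused whole if a number of a shift passes 1 or a number of a turn 1, either way. A call with a gripper value outside its range is refused whole. "hand" is the gripper command: -1 is shut, 1 is fully open, values between are in proportion, set as the call begins (left out, the last holds). The fingers move at their own pace and stop on an object; "newtons" is the grip in N (left out, the last holds). Time passes only in rows, so rows that do not move let the fingers close. It gives the time, the measured TCP pose, the force and the opening at its end, in the units of the state.
- arm.state(): the state, without advancing time (a new reading comes with each control period).
- imaging.capture(name): name is "scene" or "side" or "wrist"; returns a dict with "image" (480x640x3 uint8, red, green, blue), "fovy" (degrees; the focal length in pixels is half the picture's height over the tangent of half this angle, whatever the lens; pixels are square), "cx", "cy" (the principal point, pixels), "k1" (the pictures are not rectified: a ray, as slopes to the right and down, at radius r is drawn at 1 + k1 r^2 times it, then the intrinsics apply), "R" (3x3) and "t" (3): a world point X has camera coordinates R X + t. Camera axes: x right, y down, z forward; pixel columns grow to the right and rows downward; lengths in mm; the calibration is good to about 2 mm. A picture is of the moment at which its call begins. There is no depth.
- arm.close_job(): hands the job in, once; it reports no verdict.
The state is a dict: "t": time; "joint_pos": joint angles; "qvel": joint speeds; "joint_efforts": joint torques, N m; "tool_pos": TCP position; "tool_rot": TCP orientation; "ft_force": force on the tool from outside, world axes, zero at the start; "torque": the same for the moment, N m; "gripper_width": opening from 0.0 (shut) to 1.0 (fully open).
Only numpy, scipy, OpenCV 4.12 (cv2) and the standard library are available. Lean on these libraries where they do the work, as an engineer would, in place of code of your own. Each camera call takes 0.05 s, during which the arm holds its last target.

### The job

On the lamp fixture, first turn the spindle's black clutch collar to setting 4, so that its orange tick stands at the white pointer. Then take the red handle, push it down firmly and turn it clockwise while pushing, until the brass self-tapping screw has cut its way in and its head sits fully down on the boss, but never push so hard that the sprung lamp nest comes near its stop. Let the spindle spring back up, the collar still on 4, and leave everything else where it is.

Things in the scene. Friction and masses are not known exactly. Their poses are not given: they have to be found in the camera images.
- fixture: Aluminium base plate 240 x 360 x 20 mm, fixed, with a column and a 44 mm wide bracket (top 159 mm above the table, reaching from the fixture's +y) that guides an upright screwing spindle. Origin on the spindle axis at table height, z up. The lamp housing lies on a sprung nest towards -y; its boss with the brass screw stands under the spindle. Corner pins reach 56 mm height.
- handle_grip (a point): Middle of the red bar handle on the spindle axis, 243 mm above the table with the spindle up (bar 40 mm long along the point's x, 14 mm thick along its y, 30 mm high). The point turns and sinks with it; its z is up. Below the bar is a 14 mm neck; the collar's top lies 25 mm below this point.
- collar_mid (a point): Middle of the black collar, a ring 52 mm in diameter, 22 mm high, on the spindle axis, 207 mm above the table with the spindle up; turns with it. Handle top is 51 mm above this point, the bush 42 mm below. Grip it across its diameter, fingers either side of the handle; needs 0.1 to 0.2 N m. Top ticks are settings 1 to 6, the 4th orange; the fixed white pointer inside is towards the fixture's +x.
- collar (a joint): Collar angle, rad, growing clockwise seen from above. It clicks into a detent at every setting: 1 is 0.0, 2 is 0.4, 3 is 0.8, 4 is 1.2, 5 is 1.6, 6 is 2.0.
- quill (a joint): How far the spindle (collar, handle and bit together) is pushed down, m; 0 is up, travel 30 mm. A weak spring lifts it: about 2 N upward at rest, 4 N when fully down.
- handle (a joint): Angle of red handle and bit, rad, growing clockwise from above; turns endlessly, nearly freely. The bit hangs 2 to 9 mm above the screw head, differing by part: feel for it. It never latches: its six lobes ride out of the screw's, clicking on, if the push on the handle is below 12 to 15 N; from 17 N it drives. Lifted a few mm it is free: turn back and push again (up to 1 rad until it catches).
- screw (a joint): How far the brass screw (18 mm head, lead 5 mm per turn) is driven, rad clockwise: 0 at the start, head 3 mm above its seat on the boss; 3.8 is home, where it stops and the bit clicks over (harmless; it may spring back up to 0.1 rad). It cuts its thread against about 0.08 N m and sinks as it turns, so the push must follow it down. It does not turn back by itself.
- nest (a joint): How far the sprung lamp nest is pressed down, m: 0 is up, stop at 0.012. It yields at about 2 N and then takes 2.5 N per mm, so 5 mm means about 15 N on the screw; beyond 0.010 (27 N) the boss cracks.
- tape_roll: Bystander: yellow tape roll, 90 mm wide, 24 mm high, on the left.
- oil_bottle: Bystander: small white bottle, 40 mm wide, 100 mm high, on the left.
- wrench: Bystander: steel wrench 160 mm long lying on the right.
- screwdriver: Bystander: blue screwdriver 200 mm long lying on the right.
- screw_dish: Bystander: steel dish, 56 mm wide, 18 mm high, on the base plate beyond the lamp.
- spacer: Bystander: turned steel spacer 24 mm wide, 30 mm high, on the base plate on the robot's side of the lamp.
- spare_lamp: Bystander: another lamp housing, 100 x 150 x 32 mm, on the left.

How it is judged (in metres and radians):
On the way, in this order (a step that is already met when the one before it is completed fails the run):
1. the collar is clicked to setting 4 before the screw is driven (value of joint collar between 1.08 and 1.32 rad and value of joint screw below 0.3 rad), for 0.2 s.
2. the screw bites: it is driven more than a quarter turn with the collar on 4 (value of joint screw above 1.6 rad and value of joint collar between 1.05 and 1.35 rad), for 0.1 s.
3. the screw's head is down on the boss (value of joint screw above 3.4 rad), for 0.2 s.
At the end, for the whole second after the job is handed in: The screw is driven home (joint above 3.4 rad, under 0.35 mm left under its head), the collar rests in setting 4 (1.2 rad within 0.12), the spindle is let go, back up within 3 mm and at rest, and the nest is back up within 1 mm (value of joint screw above 3.4 rad and value of joint collar between 1.08 and 1.32 rad and value of joint quill below 0.003 m and value of joint nest below 0.001 m and velocity of joint handle between -0.1 and 0.1 rad/s); the robot touches nothing.
It fails at once if the nest is pressed down more than 10 mm (the boss cracks) (value of joint nest above 0.01 m).
It fails at once if a bystander is moved more than 25 mm (distance of any of tape_roll, oil_bottle, wrench, screwdriver, screw_dish, spacer, spare_lamp from where it was at the start of the episode above 0.025 m).
It also fails if it takes over 72 s, if anything falls off the work surface, if the arm or the gripper's body presses on something with over 40 N, if the wrist force passes 120 N, or if a joint passes its speed limit or range.

## Working session

There is one attempt and no reset: what is moved stays moved. The work goes in short steps, Python scripts to look and compute and a tool call to move; the robot and the scene stay as the last step left them, time stands still between calls to the robot, and variables do not carry over. Pictures are saved under pics/ and viewed, and the job is handed in when it is done.

Besides the shell and the picture viewer there is one more tool, called after "Call:" by a JSON object that holds its "op" and its "data". jog_arm: Moves the arm, as the interface text tells. Its arguments: {"type":"object","properties":{"series":{"type":"array"},"hand":{"type":"number"},"newtons":{"type":"number"}},"required":["series"]}

```bash
ls; mkdir -p pics; python3 - <<'E'
from workcell import arm, imaging
import cv2
print(arm.state())
for n in ["scene","side","wrist"]:
    c=imaging.capture(n); cv2.imwrite(f"pics/{n}0.png",c["image"][:,:,::-1])
    print(n,{k:v for k,v in c.items() if k!="image"})
E
```

```text
pics
{'t': 0.0, 'joint_pos': array([-1.39613392e-01,  3.13995509e-01,  4.49850606e-02,  1.30355975e+00,
        1.90455756e-05,  1.43122452e+00]), 'qvel': array([ 1.32680037e-03, -1.45600228e-03, -6.44569003e-05, -2.60480261e-04,
        8.25160405e-04, -3.25799352e-04]), 'joint_efforts': array([-2.90074182e-03, -4.80629075e+01,  2.98531097e+01,  1.95313990e-02,
       -3.83516899e-04, -4.27451073e-05]), 'tool_pos': array([5.74463495e+02, 6.43520357e-02, 2.03714152e+02]), 'tool_rot': array([[ 9.99998461e-01, -4.18378676e-05, -1.75396254e-03],
       [-4.13718792e-05, -9.99999964e-01,  2.65712912e-04],
       [-1.75397359e-03, -2.65639939e-04, -9.99998427e-01]]), 'ft_force': array([ 1.53192108, -0.49948204,  0.34503475]), 'torque': array([0.02815629, 0.03256786, 0.05239255]), 'gripper_width': 0.998919054916456}
scene {'fovy': 45.39282072169369, 'cx': 332.5690516241425, 'cy': 240.23550803991373, 'k1': -0.15955910812102245, 'R': array([[ 0.16155733,  0.98682522,  0.00867249],
       [ 0.8100603 , -0.1275889 , -0.57229658],
       [-0.56365019,  0.09948395, -0.82000086]]), 't': array([ -27.42441627, -315.18986542, 1863.82477534])}
side {'fovy': 50.641333623662824, 'cx': 314.0469149590704, 'cy': 241.61428302016728, 'k1': 0.002623498383677859, 'R': array([[ 0.72047426, -0.69347291,  0.0034864 ],
       [-0.5342289 , -0.55822135, -0.63481368],
       [ 0.44217228,  0.45550438, -0.77265739]]), 't': array([-395.30954473,  350.21735159, 1223.25437025])}
wrist {'fovy': 66.40459290771057, 'cx': 313.51219507809543, 'cy': 235.29199582497026, 'k1': -0.04262608903020764, 'R': array([[ 9.99999929e-01,  1.20164904e-04, -3.55808987e-04],
       [ 2.12372671e-04, -9.62333877e-01,  2.71870307e-01],
       [-3.09737773e-04, -2.71870364e-01, -9.62333835e-01]]), 't': array([-575.80557158,  -34.85790219,  377.92069481])}
```

View pics/scene0.png

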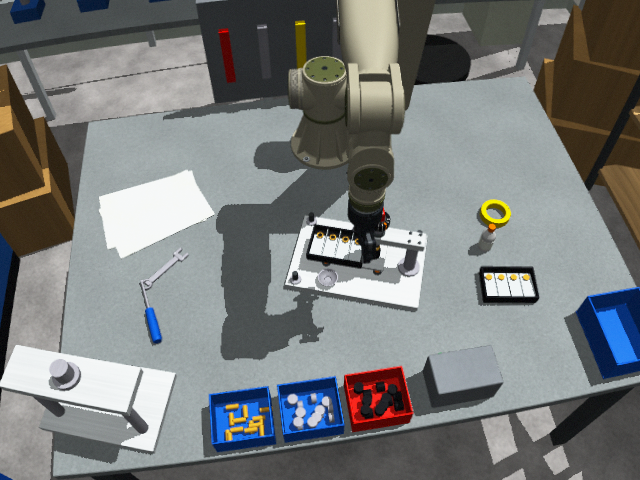

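View pics/side0.png

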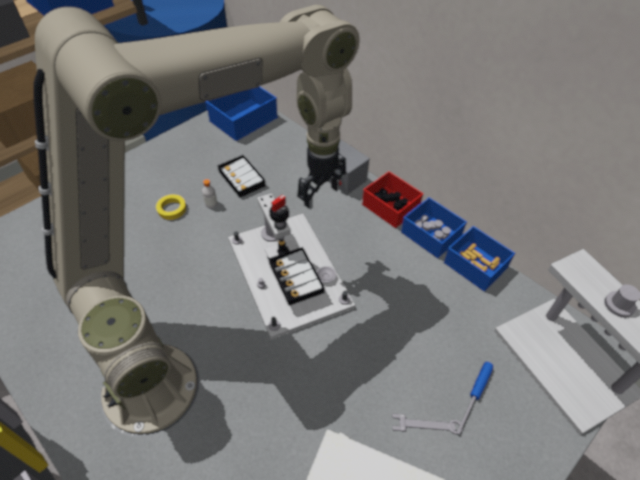

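View pics/wrist0.png

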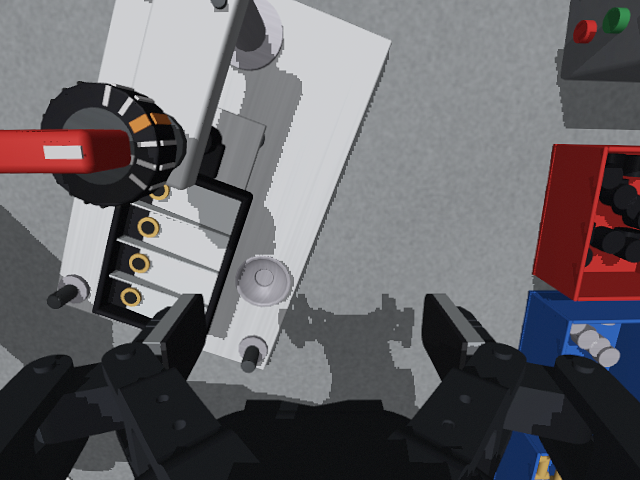

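```bash
cat > h.py <<'E'
import numpy as np, cv2
from workcell import arm, imaging
def K(c):
    f=240/np.tan(np.radians(c["fovy"])/2); return np.array([[f,0,c["cx"]],[0,f,c["cy"]],[0,0,1]])
def onz(c,uv,z):
    uv=np.array(uv,float).reshape(-1,1,2)
    n=cv2.undistortPoints(uv,K(c),np.array([c["k1"],0,0,0,0.])).reshape(-1,2)
    d=np.c_[n,np.ones(len(n))]@c["R"]; o=-c["R"].T@c["t"]
    return o+d*((z-o[2])/d[:,2])[:,None]
def proj(c,X):
    X=np.array(X,float).reshape(-1,3)
    return cv2.projectPoints(X,cv2.Rodrigues(c["R"])[0],c["t"],K(c),np.array([c["k1"],0,0,0,0.]))[0].reshape(-1,2)
def snap(n,f,crop=None,s=1):
    c=imaging.capture(n); im=c["image"][:,:,::-1]
    if crop: x0,y0,x1,y1=crop; im=im[y0:y1,x0:x1]
    cv2.imwrite(f"pics/{f}.png",cv2.resize(im,None,fx=s,fy=s,interpolation=cv2.INTER_CUBIC)); return c
E
python3 - <<'E'
from h import *
c=imaging.capture("wrist")
print(-c["R"].T@c["t"])
print(onz(c,[(92,145),(262,281)],218)[0], onz(c,[(262,281)],38),onz(c,[(75,290),(255,350),(390,40)],20))
E
```

```text
[575.97063654  69.26397991 373.07032749]
[483.31301058  64.67530463 218.        ] [[525.17614992 -72.23385923  38.        ]] [[ 321.56291047  -91.16777307   20.        ]
 [ 511.36703528 -162.08885158   20.        ]
 [ 643.27464     148.21674579   20.        ]]
```

```bash
python3 - <<'E'
from h import *
snap("side","s1",(210,170,370,340),4)
snap("scene","c1",(270,190,450,320),4)
E
```

Call:
{"op": "jog_arm", "data": {"series": [{"dz":1},{"dz":1},{"dz":1},{"dz":1},{"dz":1,"dx":-0.5},{"dx":-1,"dz":0.5},{"dx":-1},{"dx":-0.6,"dy":-0.3},{"dx":0},{"dx":0}], "hand": 1}}

```text
$.series[0]: bad value
```

```bash
python3 - <<'E'
from h import *
c=snap("wrist","w1")
s=arm.state(); print(s["tool_pos"],s["joint_pos"],s["ft_force"])
print(proj(c,[(480,67,218),(480,67,258)]))
E
```

```text
[ 5.74910671e+02 -3.46413364e-02  2.04410844e+02] [-1.39648648e-01  3.13403241e-01  4.58641107e-02  1.30360787e+00
 -2.90698392e-05  1.43119812e+00] [ 0.31718747 -0.0005224  -0.12666916]
[[ 83.34379545 139.31611977]
 [  8.50067293 142.5778128 ]]
```

View pics/w1.png

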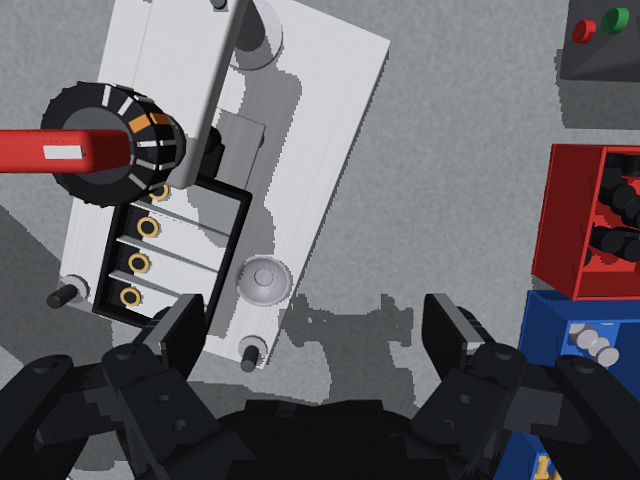

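Call:
{"op": "jog_arm", "data": {"series": [{"dx":0,"dy":0,"dz":1,"ax":0,"ay":0,"az":0}], "hand": 1}}

```text
t: 0.45
tool_pos: [572.5, 0.3, 230.8]
tool_rot: [[1.0, -0.0, -0.008], [-0.0, -1.0, 0.001], [-0.008, -0.001, -1.0]]
ft_force: [-0.0, 0.3, 0.8]
gripper_width: 1.003
```

All six keys are needed.

Call:
{"op": "jog_arm", "data": {"series": [{"dx":0,"dy":0,"dz":1,"ax":0,"ay":0,"az":0},{"dx":0,"dy":0,"dz":1,"ax":0,"ay":0,"az":0},{"dx":0,"dy":0,"dz":1,"ax":0,"ay":0,"az":0},{"dx":-0.5,"dy":0,"dz":1,"ax":0,"ay":0,"az":0},{"dx":-1,"dy":0,"dz":0.5,"ax":0,"ay":0,"az":0},{"dx":-1,"dy":0,"dz":0,"ax":0,"ay":0,"az":0},{"dx":-0.6,"dy":-0.3,"dz":0,"ax":0,"ay":0,"az":0},{"dx":0,"dy":0,"dz":0,"ax":0,"ay":0,"az":0},{"dx":0,"dy":0,"dz":0,"ax":0,"ay":0,"az":0}]}}

```text
t: 1.35
tool_pos: [482.3, -9.1, 370.0]
tool_rot: [[1.0, -0.001, 0.001], [-0.001, -1.0, -0.0], [0.001, 0.0, -1.0]]
ft_force: [0.8, 1.2, -0.0]
gripper_width: 0.999
```

```bash
python3 - <<'E'
from h import *
c=snap("wrist","w2")
s=arm.state(); print(s["tool_pos"],s["joint_pos"],s["ft_force"])
print(-c["R"].T@c["t"],proj(c,[(480,67,218),(480,67,258)]))
E
```

```text
[482.65620827  -9.01081433 369.57759732] [-1.85302371e-01  1.40257320e-01  2.25763817e-01  1.65563335e+00
  2.13608769e-04  1.38575740e+00] [-0.19293193 -0.11036474  0.82683888]
[483.25317288  60.18275616 539.11818407] [[308.62771408 123.57398535]
 [308.07247917 122.37713062]]
```

View pics/w2.png

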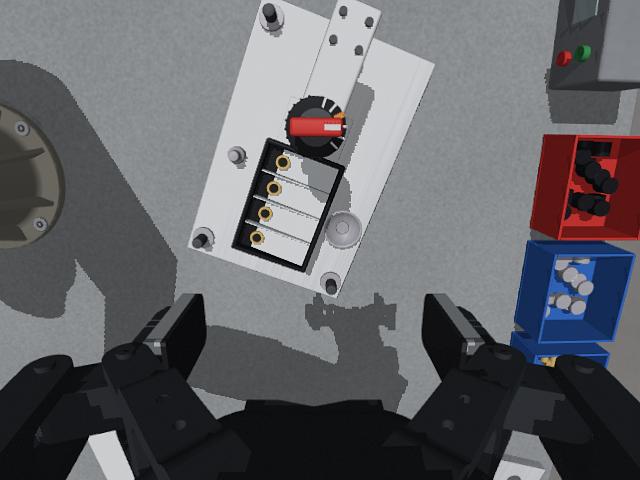

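```bash
python3 - <<'E'
from h import *
c=snap("wrist","w3",(270,80,370,170),8)
E
```

```text
(no output)
```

View pics/w3.png

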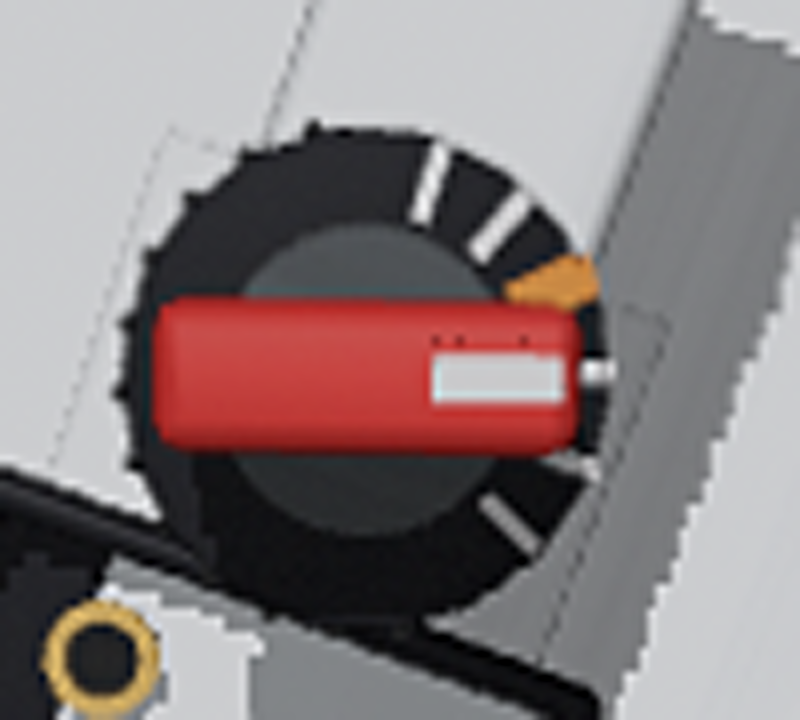

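```bash
python3 - <<'E'
from h import *
c=imaging.capture("wrist")
g=lambda x,y:(270+x/8-0.44,80+y/8-.44)
print(onz(c,[g(366,376)],218),onz(c,[g(154,374),g(580,376),g(367,298),g(367,454)],258))
a=imaging.capture("scene");b=imaging.capture("side")
print(proj(a,[(487,59,218),(487,59,258)]),proj(b,[(487,59,218),(487,59,258)]))
snap("side","s2",(230,160,330,260),7); snap("scene","c2",(330,180,430,280),7)
E
```

```text
[[485.88672659  64.69263692 218.        ]] [[466.1440449   64.32872741 258.        ]
 [505.33498075  64.1602425  258.        ]
 [485.72583154  71.02698579 258.        ]
 [485.74492045  57.16634824 258.        ]]
[[377.63259398 218.79818434]
 [378.83017499 208.81723945]] [[280.96283405 209.82741809]
 [280.21081767 198.87780053]]
```

View pics/s2.png

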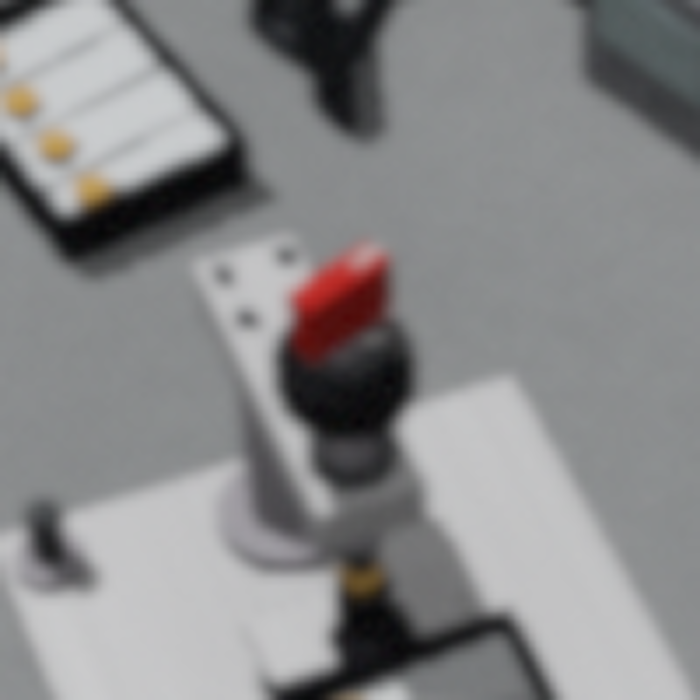

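View pics/c2.png

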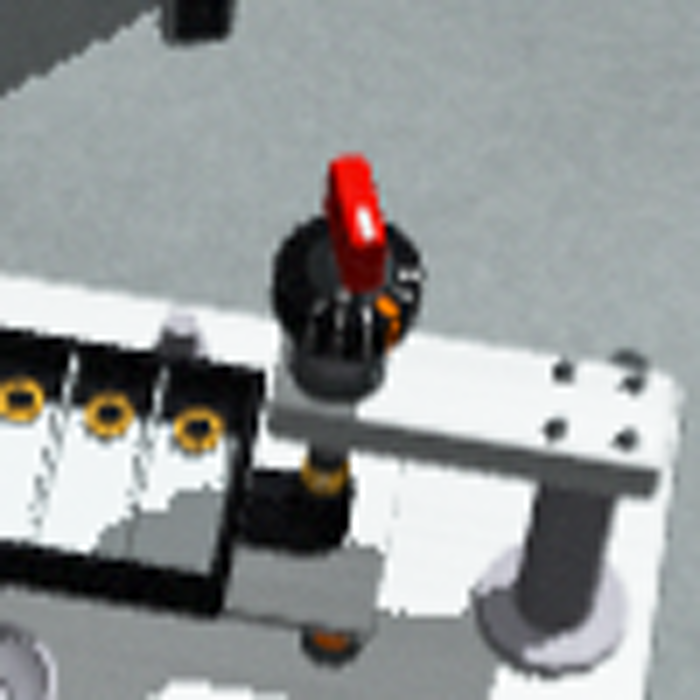

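Call:
{"op": "jog_arm", "data": {"series": [{"dx":0.11,"dy":1,"dz":0,"ax":0,"ay":0,"az":0},{"dx":0,"dy":1,"dz":-1,"ax":0,"ay":0,"az":0},{"dx":0,"dy":0.45,"dz":-1,"ax":0,"ay":0,"az":0},{"dx":0,"dy":0,"dz":0,"ax":0,"ay":0,"az":0},{"dx":0,"dy":0,"dz":0,"ax":0,"ay":0,"az":0},{"dx":0,"dy":0,"dz":0,"ax":0,"ay":0,"az":0}]}}

```text
t: 2.3
tool_pos: [486.2, 63.9, 311.2]
tool_rot: [[1.0, -0.001, 0.002], [-0.001, -1.0, -0.0], [0.002, 0.0, -1.0]]
ft_force: [0.1, -0.0, 0.1]
gripper_width: 0.999
```

```bash
python3 - <<'E'
from h import *
c=snap("wrist","w4")
s=arm.state(); print(s["tool_pos"],s["joint_pos"],s["ft_force"])
snap("side","s4",(210,130,350,270),5);snap("scene","c4",(310,160,450,280),5)
E
```

```text
[486.40529592  63.76872267 311.34934211] [-3.33079768e-02  1.36622797e-01  7.88900029e-02  1.51013770e+00
 -2.09441513e-04  1.53847917e+00] [-0.16865041 -0.11418587 -0.80420895]
```

View pics/w4.png

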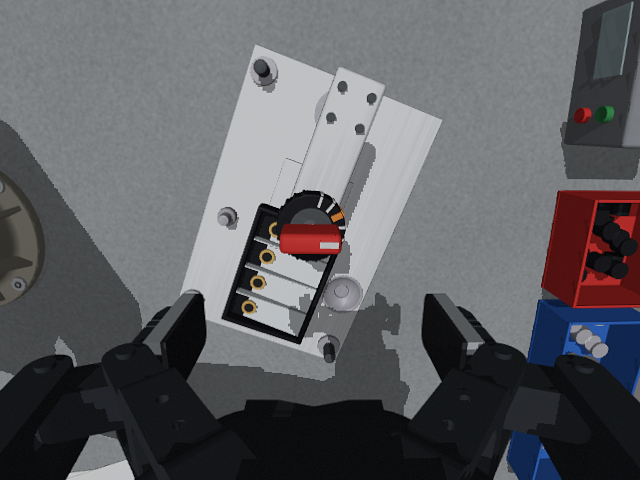

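View pics/s4.png

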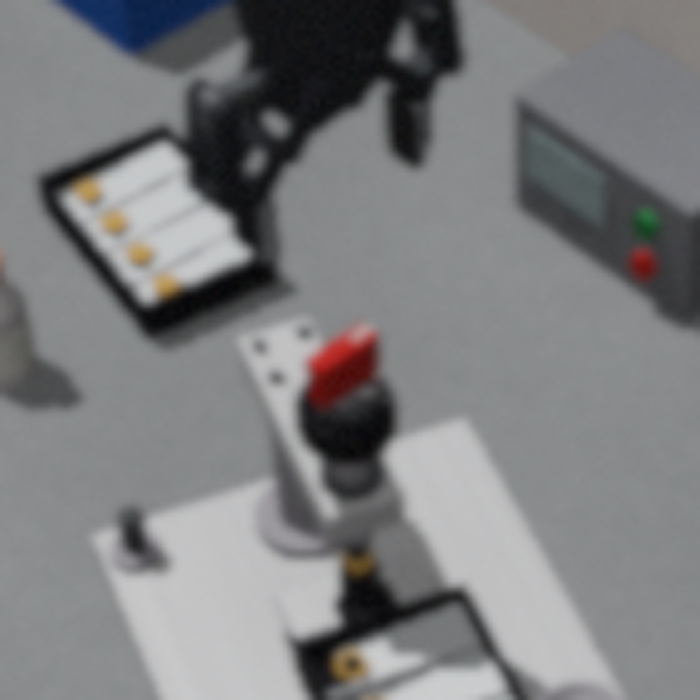

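```bash
python3 - <<'E'
from h import *
c=snap("wrist","w5",(265,180,365,270),8)
print(onz(c,[(281,239),(340,239),(310,226),(310,253)],258))
E
```

```text
[[467.34083201  67.76578473 258.        ]
 [504.60844446  67.68279594 258.        ]
 [485.68529643  76.19675676 258.        ]
 [485.61984474  58.40930965 258.        ]]
```

View pics/w5.png

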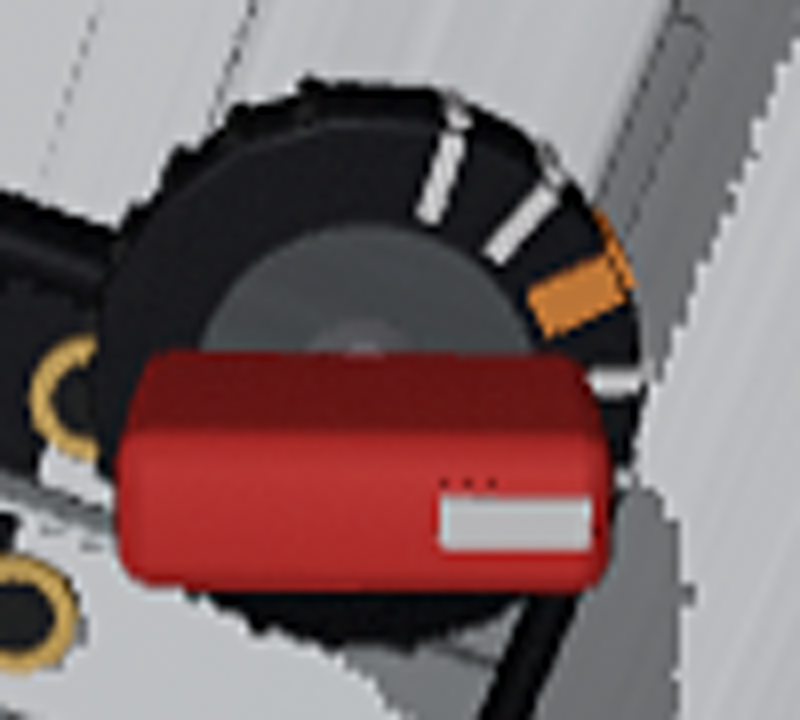

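Call:
{"op": "jog_arm", "data": {"series": [{"dx":-0.02,"dy":0.02,"dz":-1,"ax":0,"ay":0,"az":0},{"dx":0,"dy":0,"dz":-1,"ax":0,"ay":0,"az":0},{"dx":0,"dy":0,"dz":-1,"ax":0,"ay":0,"az":0},{"dx":0,"dy":0,"dz":-0.5,"ax":0,"ay":0,"az":0},{"dx":0,"dy":0,"dz":-0.5,"ax":0,"ay":0,"az":0},{"dx":0,"dy":0,"dz":0,"ax":0,"ay":0,"az":0},{"dx":0,"dy":0,"dz":0,"ax":0,"ay":0,"az":0}]}}

```text
t: 3.2
tool_pos: [485.0, 64.8, 190.3]
tool_rot: [[1.0, -0.001, 0.001], [-0.001, -1.0, -0.0], [0.001, 0.0, -1.0]]
ft_force: [0.7, -0.2, 0.9]
gripper_width: 1.007
```

Call:
{"op": "jog_arm", "data": {"series": [{"dx":0,"dy":0,"dz":0,"ax":0,"ay":0,"az":0},{"dx":0,"dy":0,"dz":0,"ax":0,"ay":0,"az":0},{"dx":0,"dy":0,"dz":0,"ax":0,"ay":0,"az":0},{"dx":0,"dy":0,"dz":0,"ax":0,"ay":0,"az":0},{"dx":0,"dy":0,"dz":0,"ax":0,"ay":0,"az":0},{"dx":0,"dy":0,"dz":0,"ax":0,"ay":0,"az":0},{"dx":0,"dy":0,"dz":0,"ax":0,"ay":0,"az":0},{"dx":0,"dy":0,"dz":0,"ax":0,"ay":0,"az":0}], "hand": 0, "newtons": 40}}

```text
t: 4.0
tool_pos: [484.7, 65.1, 189.6]
tool_rot: [[1.0, 0.0, -0.0], [0.0, -1.0, 0.0], [-0.0, -0.0, -1.0]]
ft_force: [-0.3, -0.4, 0.2]
gripper_width: 0.499
```

```bash
python3 - <<'E'
from h import *
c=snap("wrist","w6")
s=arm.state(); print(s)
E
```

```text
{'t': 4.05, 'joint_pos': array([-3.07969530e-02,  1.52659155e-01, -1.98581393e-01,  1.21955895e+00,
        1.84143856e-05,  1.53996038e+00]), 'qvel': array([-5.44930896e-05, -4.58759855e-05,  4.41616231e-04, -3.21420564e-04,
       -9.75825633e-04, -3.04482786e-04]), 'joint_efforts': array([ 2.10105107e-03, -3.84191322e+01,  2.94450080e+01,  1.37108422e-03,
       -1.27423837e-04,  1.21282542e-05]), 'tool_pos': array([484.70850628,  65.11170938, 189.58163232]), 'tool_rot': array([[ 9.99999999e-01,  3.89899033e-05, -2.60042458e-06],
       [ 3.89899514e-05, -9.99999999e-01,  1.85032321e-05],
       [-2.59970314e-06, -1.85033335e-05, -1.00000000e+00]]), 'ft_force': array([ 0.23566255,  0.39765731, -0.70958062]), 'torque': array([ 0.03058731, -0.04241099, -0.04863764]), 'gripper_width': 0.49918647645938385}
```

View pics/w6.png

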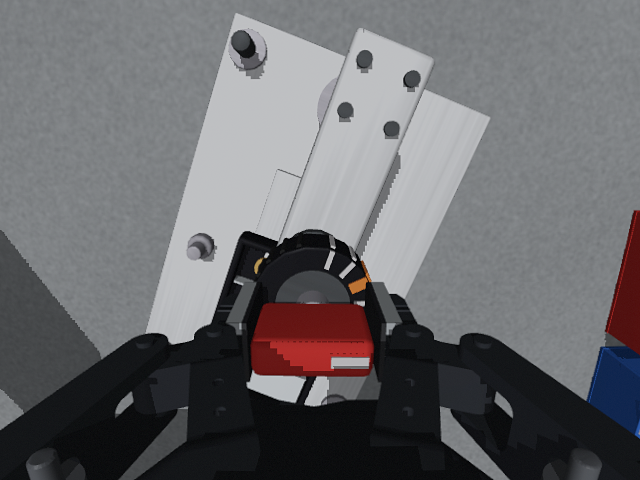

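Call:
{"op": "jog_arm", "data": {"series": [{"dx":0,"dy":0,"dz":0,"ax":0,"ay":0,"az":0},{"dx":0,"dy":0,"dz":0,"ax":0,"ay":0,"az":0},{"dx":0,"dy":0,"dz":0,"ax":0,"ay":0,"az":0}], "hand": -0.3, "newtons": 40}}

```text
t: 4.35
tool_pos: [484.2, 65.0, 189.6]
tool_rot: [[1.0, -0.0, -0.001], [-0.0, -1.0, -0.0], [-0.001, 0.0, -1.0]]
ft_force: [-3.6, -1.2, 2.3]
gripper_width: 0.463
```

```bash
python3 - <<'E'
from h import *
c=snap("wrist","w7",(200,200,420,400),3)
s=arm.state(); print(s["tool_pos"],s["ft_force"],s["gripper_width"])
snap("scene","c7",(310,160,450,280),5)
E
```

```text
[484.24563354  65.03770357 189.60888482] [-3.30095131 -0.98593525  1.56106427] 0.4617632519132529
```

View pics/w7.png

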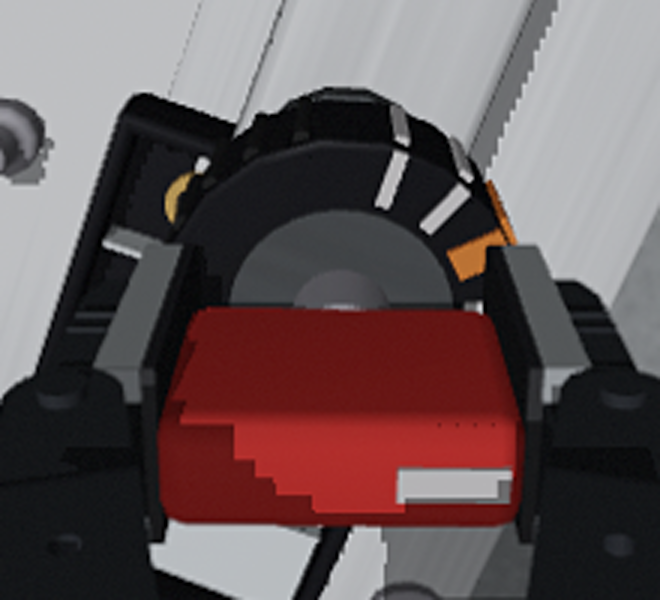

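View pics/c7.png

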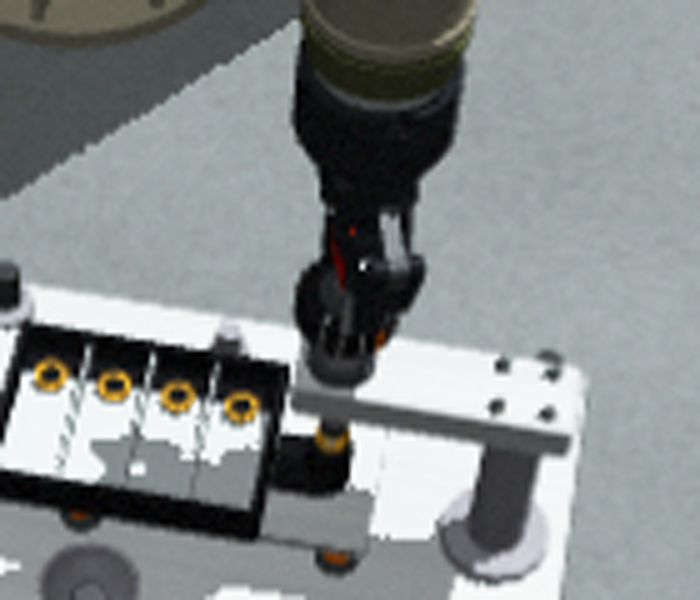

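```bash
python3 - <<'E'
from h import *
c=imaging.capture("wrist")
g=lambda x,y:(200+x/3-.33,200+y/3-.33)
for z in (203,208,213,218,223,228): print(z,onz(c,[g(190,247),g(487,247),g(155,370),g(530,370)],z)[:,:2].round(1).tolist())
E
```

```text
203 [[462.5, 68.0], [507.9, 68.0], [456.1, 46.9], [515.5, 46.9]]
208 [[463.2, 70.1], [507.1, 70.1], [457.0, 49.7], [514.5, 49.7]]
213 [[463.9, 72.2], [506.4, 72.2], [458.0, 52.5], [513.6, 52.5]]
218 [[464.7, 74.4], [505.7, 74.4], [458.9, 55.3], [512.6, 55.3]]
223 [[465.4, 76.5], [505.0, 76.5], [459.9, 58.2], [511.6, 58.1]]
228 [[466.2, 78.6], [504.3, 78.6], [460.8, 61.0], [510.7, 60.9]]
```

```bash
python3 - <<'E'
from h import *
b=imaging.capture("side");a=imaging.capture("scene")
for z in (311,324,335,350): print(z,proj(b,[(440,64,z),(532,64,z)]).round(1).tolist(),((proj(b,[(440,64,z),(532,64,z)])-[210,130])*5).round().tolist())
# now
for z in (190,200,210,220): print(z,((proj(b,[(460,64,z),(510,64,z)])-[210,130])*5).round().tolist(),((proj(a,[(460,64,z),(510,64,z)])-[310,160])*5).round().tolist())
snap("side","s8",(210,130,350,270),5)
snap("wrist","w8",(200,160,420,360),3)
E
```

```text
311 [[262.9, 192.0], [291.6, 173.6]] [[265.0, 310.0], [408.0, 218.0]]
324 [[262.5, 188.1], [291.4, 169.7]] [[263.0, 290.0], [407.0, 199.0]]
335 [[262.2, 184.7], [291.2, 166.3]] [[261.0, 274.0], [406.0, 182.0]]
350 [[261.7, 180.1], [291.1, 161.6]] [[258.0, 250.0], [405.0, 158.0]]
190 [[312.0, 458.0], [384.0, 408.0]] [[333.0, 284.0], [353.0, 363.0]]
200 [[311.0, 445.0], [383.0, 395.0]] [[334.0, 272.0], [355.0, 351.0]]
210 [[309.0, 431.0], [382.0, 382.0]] [[336.0, 260.0], [357.0, 339.0]]
220 [[308.0, 418.0], [382.0, 369.0]] [[337.0, 248.0], [358.0, 327.0]]
```

View pics/s8.png

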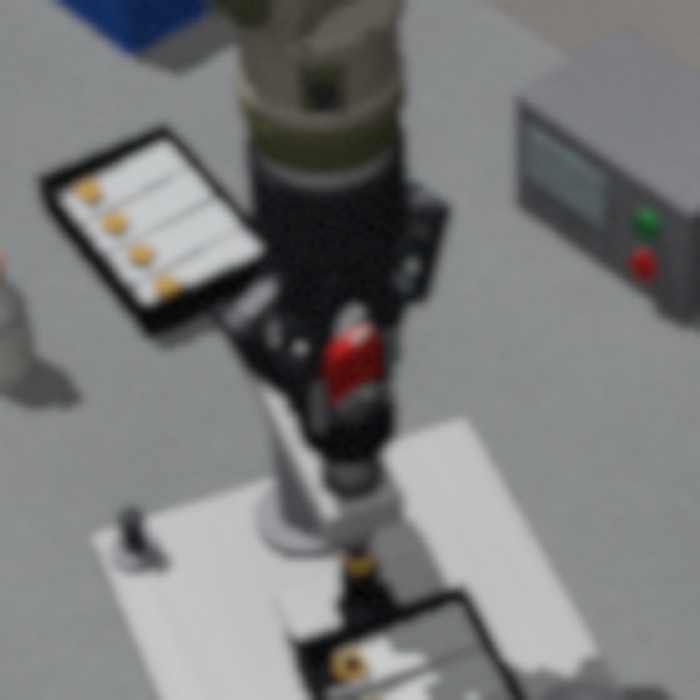

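Call:
{"op": "jog_arm", "data": {"series": [{"dx":0,"dy":0,"dz":0,"ax":0,"ay":0,"az":-0.5},{"dx":0,"dy":0,"dz":0,"ax":0,"ay":0,"az":-0.5},{"dx":0,"dy":0,"dz":0,"ax":0,"ay":0,"az":-0.5},{"dx":0,"dy":0,"dz":0,"ax":0,"ay":0,"az":0}], "hand": -0.5, "newtons": 40}}

```text
t: 5.1
tool_pos: [484.5, 65.0, 189.5]
tool_rot: [[0.988, -0.157, -0.0], [-0.157, -0.988, -0.0], [-0.0, 0.0, -1.0]]
ft_force: [-4.7, -1.4, 1.7]
gripper_width: 0.462
```

```bash
python3 - <<'E'
from h import *
c=snap("wrist","w9",(200,200,420,400),3)
s=arm.state(); print(s["tool_pos"],s["ft_force"],s["torque"],s["gripper_width"])
E
```

```text
[484.49378309  65.02465522 189.53522371] [-4.91896832 -1.28030087  2.31658391] [-0.22894034  0.70655798 -0.00576426] 0.46525814325991205
```

View pics/w9.png

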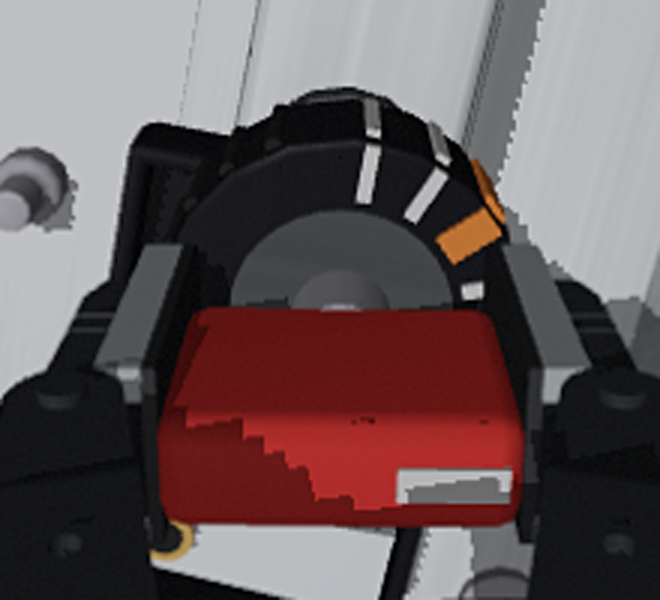

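Call:
{"op": "jog_arm", "data": {"series": [{"dx":0,"dy":0,"dz":0,"ax":0,"ay":0,"az":0},{"dx":0,"dy":0,"dz":0,"ax":0,"ay":0,"az":0},{"dx":0,"dy":0,"dz":0,"ax":0,"ay":0,"az":0},{"dx":0.03,"dy":0,"dz":-0.1,"ax":0,"ay":0,"az":0},{"dx":0,"dy":0,"dz":-0.1,"ax":0,"ay":0,"az":0},{"dx":0,"dy":0,"dz":0,"ax":0,"ay":0,"az":0},{"dx":0,"dy":0,"dz":0,"ax":0,"ay":0,"az":0}], "hand": 1}}

```text
t: 5.85
tool_pos: [485.5, 65.1, 183.4]
tool_rot: [[0.988, -0.156, -0.0], [-0.156, -0.988, 0.0], [-0.0, 0.0, -1.0]]
ft_force: [0.5, -0.4, 0.8]
gripper_width: 0.999
```

```bash
python3 - <<'E'
from h import *
c=snap("wrist","w10",(120,160,520,460),2)
s=arm.state(); print(s["tool_pos"],s["ft_force"],s["torque"],s["gripper_width"])
E
```

```text
[485.5981469   65.1004285  183.53683606] [-0.12150351 -0.45191044 -0.05859491] [ 0.01168038 -0.01033823  0.00912573] 0.9998914996109497
```

View pics/w10.png

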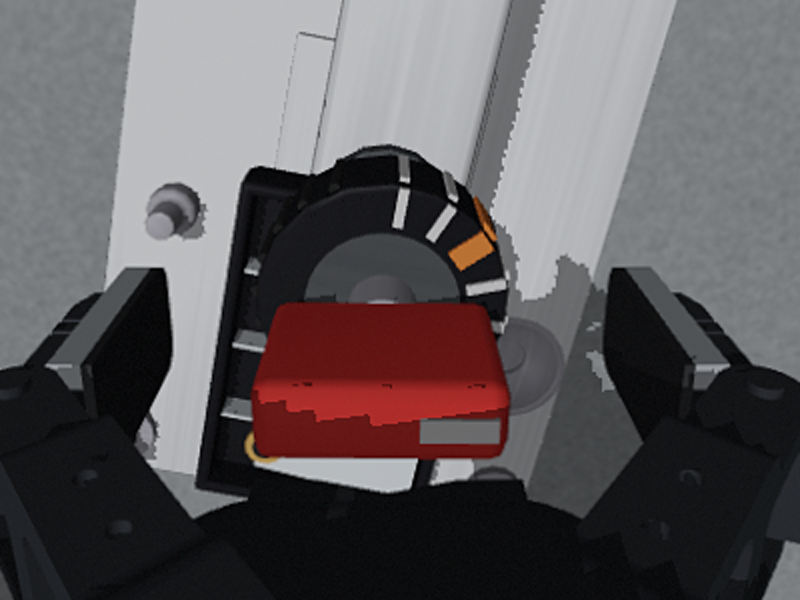

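```bash
python3 - <<'E'
from workcell import arm
print(arm.hold_point_z)
E
```

```text
18.700000000000003
```

Call:
{"op": "jog_arm", "data": {"series": [{"dx":0,"dy":-0.01,"dz":-0.1,"ax":0,"ay":0,"az":0},{"dx":0,"dy":0,"dz":-0.1,"ax":0,"ay":0,"az":0},{"dx":0,"dy":0,"dz":0,"ax":0,"ay":0,"az":0},{"dx":0,"dy":0,"dz":0,"ax":0,"ay":0,"az":0}]}}

```text
t: 6.3
tool_pos: [485.5, 64.8, 177.5]
tool_rot: [[0.988, -0.156, -0.0], [-0.156, -0.988, -0.0], [-0.0, 0.0, -1.0]]
ft_force: [-0.7, -0.5, -0.1]
gripper_width: 0.998
```

Call:
{"op": "jog_arm", "data": {"series": [{"dx":0,"dy":0,"dz":-0.15,"ax":0,"ay":0,"az":0},{"dx":0,"dy":0,"dz":0,"ax":0,"ay":0,"az":0},{"dx":0,"dy":0,"dz":0,"ax":0,"ay":0,"az":0},{"dx":0,"dy":0,"dz":0,"ax":0,"ay":0,"az":0},{"dx":0,"dy":0,"dz":0,"ax":0,"ay":0,"az":0},{"dx":0,"dy":0,"dz":0,"ax":0,"ay":0,"az":0},{"dx":0,"dy":0,"dz":0,"ax":0,"ay":0,"az":0},{"dx":0,"dy":0,"dz":0,"ax":0,"ay":0,"az":0}], "hand": -0.1, "newtons": 40}}

```text
t: 7.1
tool_pos: [484.5, 65.0, 173.0]
tool_rot: [[0.988, -0.156, -0.002], [-0.156, -0.988, 0.0], [-0.002, 0.0, -1.0]]
ft_force: [-4.9, 1.2, 2.2]
gripper_width: 0.587
```

```bash
python3 - <<'E'
from h import *
c=snap("wrist","w11",(120,160,520,460),2)
s=arm.state(); print(s["tool_pos"],s["ft_force"],s["torque"],s["gripper_width"])
E
```

```text
[484.45359953  64.95135578 172.94220578] [-5.55699093  1.29936464  1.48822818] [ 0.15572566  0.86819341 -0.00184382] 0.5873858808426089
```

View pics/w11.png

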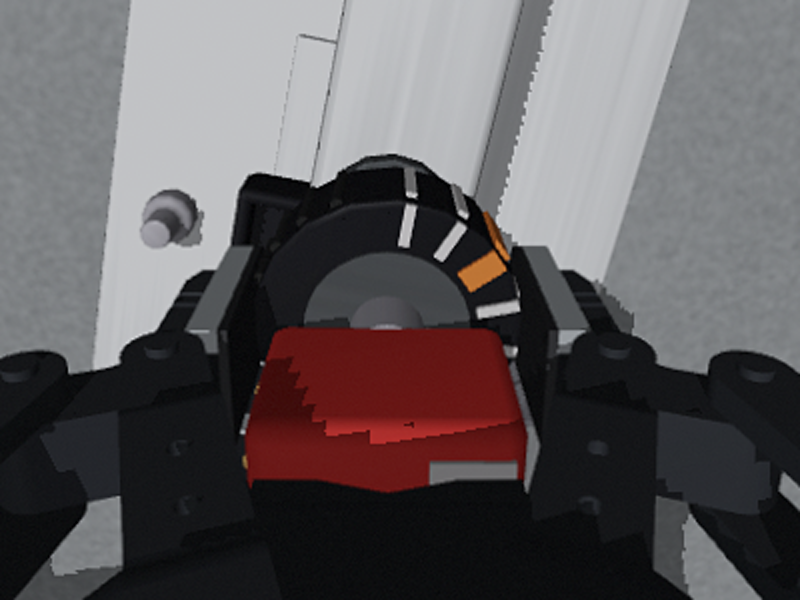

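Call:
{"op": "jog_arm", "data": {"series": [{"dx":-0.02,"dy":0,"dz":0,"ax":0,"ay":0,"az":-0.7},{"dx":0,"dy":0,"dz":0,"ax":0,"ay":0,"az":-1},{"dx":0,"dy":0,"dz":0,"ax":0,"ay":0,"az":-1},{"dx":0,"dy":0,"dz":0,"ax":0,"ay":0,"az":-1},{"dx":0,"dy":0,"dz":0,"ax":0,"ay":0,"az":0},{"dx":0,"dy":0,"dz":0,"ax":0,"ay":0,"az":0}], "hand": -0.4}}

```text
t: 7.75
tool_pos: [484.9, 64.8, 173.2]
tool_rot: [[0.857, -0.516, -0.0], [-0.516, -0.857, -0.0], [-0.0, 0.0, -1.0]]
ft_force: [-3.9, 0.5, 2.1]
gripper_width: 0.59
```

```bash
python3 - <<'E'
from h import *
c=snap("wrist","w12",(120,160,520,460),2)
s=arm.state(); print(s["tool_pos"],s["ft_force"],s["torque"],s["gripper_width"])
E
```

```text
[484.855345    64.76781019 173.15528056] [-2.38794361 -0.1041036   2.27343047] [ 0.04785083  0.67819051 -0.05480086] 0.5905319882024825
```

View pics/w12.png

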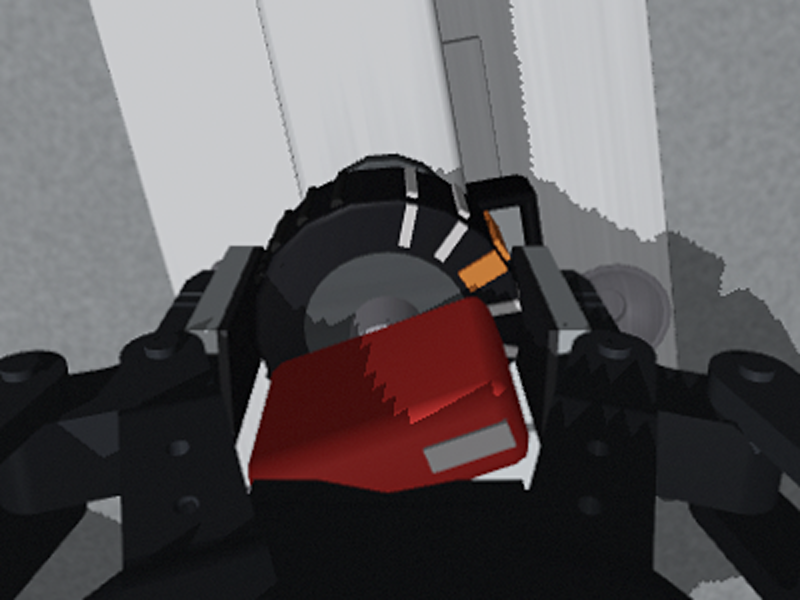

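Call:
{"op": "jog_arm", "data": {"series": [{"dx":0,"dy":0,"dz":0,"ax":0,"ay":0,"az":-1},{"dx":0,"dy":0,"dz":0,"ax":0,"ay":0,"az":-1},{"dx":0,"dy":0,"dz":0,"ax":0,"ay":0,"az":-1},{"dx":0,"dy":0,"dz":0,"ax":0,"ay":0,"az":-1},{"dx":0,"dy":0,"dz":0,"ax":0,"ay":0,"az":0},{"dx":0,"dy":0,"dz":0,"ax":0,"ay":0,"az":0},{"dx":0,"dy":0,"dz":0,"ax":0,"ay":0,"az":0}]}}

```text
t: 8.5
tool_pos: [485.2, 64.5, 173.2]
tool_rot: [[0.572, -0.82, 0.0], [-0.82, -0.572, -0.001], [0.001, 0.0, -1.0]]
ft_force: [-1.8, -1.4, 2.5]
gripper_width: 0.589
```

```bash
python3 - <<'E'
from h import *
c=snap("wrist","w13",(120,160,520,460),2)
s=arm.state(); print(s["tool_pos"],s["ft_force"],s["torque"],s["gripper_width"],s["joint_pos"])
E
```

```text
[485.20558185  64.54039378 173.17928642] [-1.93762704 -1.91522365  2.29382842] [-0.35795698  0.42503855  0.05834438] 0.5941120726899479 [-3.15437934e-02  1.60629844e-01 -2.29829809e-01  1.17999631e+00
 -5.78238513e-04  2.50111050e+00]
```

View pics/w13.png

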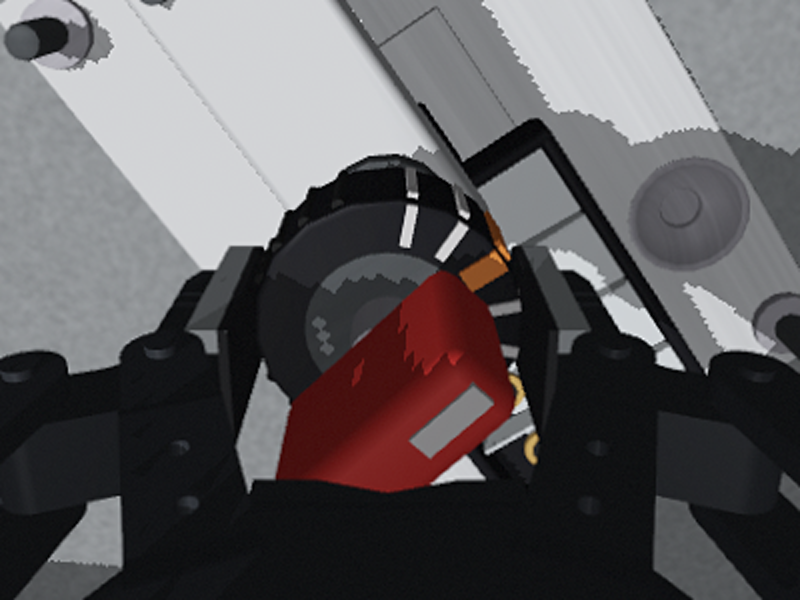

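Call:
{"op": "jog_arm", "data": {"series": [{"dx":0,"dy":0,"dz":0,"ax":0,"ay":0,"az":0},{"dx":0,"dy":0,"dz":0,"ax":0,"ay":0,"az":0},{"dx":0,"dy":0,"dz":0,"ax":0,"ay":0,"az":0},{"dx":0,"dy":0,"dz":0.5,"ax":0,"ay":0,"az":0},{"dx":0,"dy":0,"dz":1,"ax":0,"ay":0,"az":0},{"dx":0,"dy":0,"dz":1,"ax":0,"ay":0,"az":0},{"dx":0,"dy":0,"dz":1,"ax":0,"ay":0,"az":1},{"dx":0,"dy":0,"dz":1,"ax":0,"ay":0,"az":1},{"dx":0,"dy":0,"dz":0,"ax":0,"ay":0,"az":1},{"dx":0,"dy":0,"dz":0,"ax":0,"ay":0,"az":1},{"dx":0,"dy":0,"dz":0,"ax":0,"ay":0,"az":1},{"dx":0,"dy":0,"dz":0,"ax":0,"ay":0,"az":1},{"dx":0,"dy":0,"dz":0,"ax":0,"ay":0,"az":1},{"dx":0,"dy":0,"dz":0,"ax":0,"ay":0,"az":1},{"dx":0,"dy":0,"dz":0,"ax":0,"ay":0,"az":1},{"dx":0,"dy":0,"dz":0,"ax":0,"ay":0,"az":0}], "hand": 1}}

```text
t: 10.15
tool_pos: [485.3, 64.9, 308.1]
tool_rot: [[1.0, -0.02, 0.0], [-0.02, -1.0, 0.0], [0.0, -0.0, -1.0]]
ft_force: [0.5, 0.1, 0.2]
gripper_width: 1.002
```

```bash
python3 - <<'E'
from h import *
c=snap("wrist","w14",(245,160,385,280),5)
s=arm.state(); print(s["tool_pos"],s["ft_force"],s["torque"],s["gripper_width"],s["joint_pos"])
E
```

```text
[485.2258647   64.89024534 308.09545569] [-0.29706063  0.23746644  0.69449215] [-0.04660368 -0.01474084  0.03256691] 0.997881346248544 [-3.13417659e-02  1.36453581e-01  7.08016524e-02  1.50480872e+00
  1.94930240e-04  1.56231476e+00]
```

View pics/w14.png

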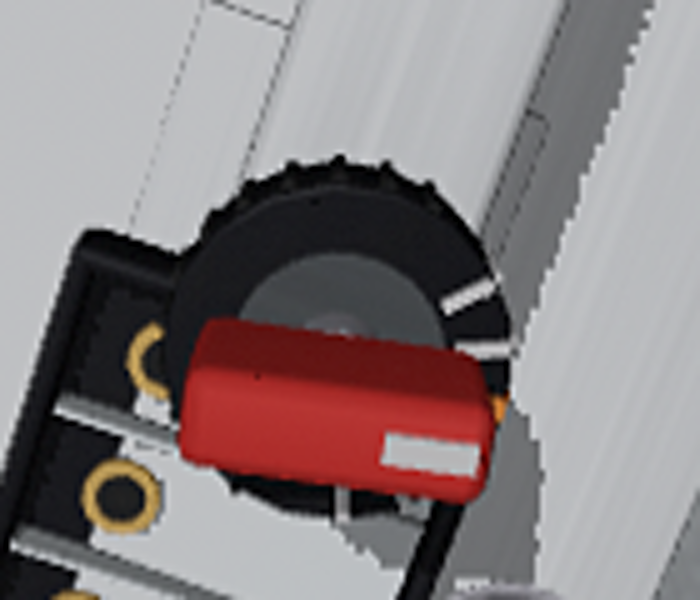

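Call:
{"op": "jog_arm", "data": {"series": [{"dx":0,"dy":-0.01,"dz":0,"ax":0,"ay":0,"az":1},{"dx":0,"dy":0,"dz":0,"ax":0,"ay":0,"az":1},{"dx":0,"dy":0,"dz":0,"ax":0,"ay":0,"az":1},{"dx":0,"dy":0,"dz":0,"ax":0,"ay":0,"az":1},{"dx":0,"dy":0,"dz":0,"ax":0,"ay":0,"az":1},{"dx":0,"dy":0,"dz":0,"ax":0,"ay":0,"az":1},{"dx":0,"dy":0,"dz":0,"ax":0,"ay":0,"az":1},{"dx":0,"dy":0,"dz":0,"ax":0,"ay":0,"az":1},{"dx":0,"dy":0,"dz":0,"ax":0,"ay":0,"az":1},{"dx":0,"dy":0,"dz":0,"ax":0,"ay":0,"az":1},{"dx":0,"dy":0,"dz":0,"ax":0,"ay":0,"az":1},{"dx":0,"dy":0,"dz":0,"ax":0,"ay":0,"az":1},{"dx":0,"dy":0,"dz":0,"ax":0,"ay":0,"az":1},{"dx":0,"dy":0,"dz":0,"ax":0,"ay":0,"az":1},{"dx":0,"dy":0,"dz":0,"ax":0,"ay":0,"az":1},{"dx":0,"dy":0,"dz":0,"ax":0,"ay":0,"az":1},{"dx":0,"dy":0,"dz":0,"ax":0,"ay":0,"az":1},{"dx":0,"dy":0,"dz":0,"ax":0,"ay":0,"az":1},{"dx":0,"dy":0,"dz":0,"ax":0,"ay":0,"az":1},{"dx":0,"dy":0,"dz":0,"ax":0,"ay":0,"az":1}]}}

```text
t: 12.2
tool_pos: [485.2, 64.6, 308.1]
tool_rot: [[-0.483, 0.875, 0.0], [0.875, 0.483, 0.0], [0.0, 0.0, -1.0]]
ft_force: [-0.5, -1.3, -0.8]
gripper_width: 0.999
```

Call:
{"op": "jog_arm", "data": {"series": [{"dx":0,"dy":0,"dz":0,"ax":0,"ay":0,"az":1},{"dx":0,"dy":0,"dz":0,"ax":0,"ay":0,"az":1},{"dx":0,"dy":0,"dz":0,"ax":0,"ay":0,"az":1},{"dx":0,"dy":0,"dz":0,"ax":0,"ay":0,"az":1},{"dx":0,"dy":0,"dz":0,"ax":0,"ay":0,"az":1},{"dx":0,"dy":0,"dz":0,"ax":0,"ay":0,"az":1},{"dx":0,"dy":0,"dz":0,"ax":0,"ay":0,"az":1},{"dx":0,"dy":0,"dz":0,"ax":0,"ay":0,"az":1},{"dx":0,"dy":0,"dz":0,"ax":0,"ay":0,"az":1},{"dx":0,"dy":0,"dz":0,"ax":0,"ay":0,"az":1},{"dx":0,"dy":0,"dz":0,"ax":0,"ay":0,"az":1},{"dx":0,"dy":0,"dz":0,"ax":0,"ay":0,"az":1},{"dx":0,"dy":0,"dz":0,"ax":0,"ay":0,"az":1},{"dx":0,"dy":0,"dz":0,"ax":0,"ay":0,"az":1},{"dx":0,"dy":0,"dz":0,"ax":0,"ay":0,"az":1},{"dx":0,"dy":0,"dz":0,"ax":0,"ay":0,"az":1},{"dx":0,"dy":0,"dz":0,"ax":0,"ay":0,"az":1},{"dx":0,"dy":0,"dz":0,"ax":0,"ay":0,"az":1},{"dx":0,"dy":0,"dz":0,"ax":0,"ay":0,"az":1},{"dx":0,"dy":0,"dz":0,"ax":0,"ay":0,"az":1}]}}

```text
t: 14.2
tool_pos: [485.2, 64.5, 308.1]
tool_rot: [[-0.516, -0.856, 0.0], [-0.856, 0.516, 0.0], [-0.0, -0.0, -1.0]]
ft_force: [0.3, -0.1, 0.4]
gripper_width: 0.998
```

Call:
{"op": "jog_arm", "data": {"series": [{"dx":0,"dy":0,"dz":0,"ax":0,"ay":0,"az":1},{"dx":0,"dy":0,"dz":0,"ax":0,"ay":0,"az":1},{"dx":0,"dy":0,"dz":0,"ax":0,"ay":0,"az":1},{"dx":0,"dy":0,"dz":0,"ax":0,"ay":0,"az":0.5},{"dx":0,"dy":0,"dz":0,"ax":0,"ay":0,"az":0},{"dx":0,"dy":0,"dz":0,"ax":0,"ay":0,"az":0}]}}

```text
t: 14.8
tool_pos: [485.1, 64.5, 308.1]
tool_rot: [[-0.18, -0.984, 0.0], [-0.984, 0.18, -0.0], [0.0, -0.0, -1.0]]
ft_force: [-0.2, 1.0, -0.4]
gripper_width: 1.0
```

```bash
python3 - <<'E'
from h import *
c=snap("wrist","w15")
s=arm.state(); print(s["tool_pos"],s["joint_pos"],s["tool_rot"])
E
```

```text
[485.0907068   64.51587661 308.10380227] [-3.19725943e-02  1.36392739e-01  7.07507273e-02  1.50512291e+00
 -3.09883501e-05 -2.99345056e+00] [[-1.79142412e-01 -9.83823152e-01  3.03966935e-05]
 [-9.83823153e-01  1.79142411e-01 -3.19763882e-05]
 [ 2.60137741e-05 -3.56332981e-05 -9.99999999e-01]]
```

View pics/w15.png

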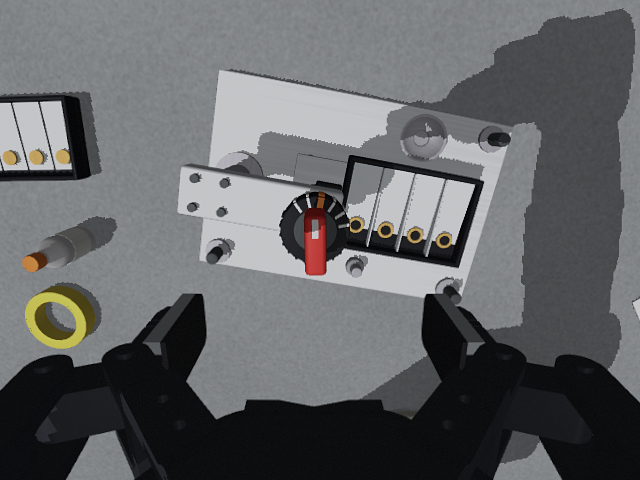

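Call:
{"op": "jog_arm", "data": {"series": [{"dx":0,"dy":0,"dz":-1,"ax":0,"ay":0,"az":0},{"dx":0,"dy":0,"dz":-1,"ax":0,"ay":0,"az":0},{"dx":0,"dy":0,"dz":-1,"ax":0,"ay":0,"az":0},{"dx":0,"dy":0,"dz":-0.6,"ax":0,"ay":0,"az":0},{"dx":0,"dy":0,"dz":0,"ax":0,"ay":0,"az":0},{"dx":0,"dy":0,"dz":0,"ax":0,"ay":0,"az":0},{"dx":0,"dy":0,"dz":0,"ax":0,"ay":0,"az":0},{"dx":0,"dy":0,"dz":0,"ax":0,"ay":0,"az":0},{"dx":0,"dy":0,"dz":0,"ax":0,"ay":0,"az":0}], "hand": -0.4}}

```text
t: 15.75
tool_pos: [485.7, 64.5, 201.1]
tool_rot: [[-0.177, -0.984, 0.002], [-0.984, 0.177, -0.0], [-0.0, -0.002, -1.0]]
ft_force: [-0.7, 0.2, -0.7]
gripper_width: 0.296
```

```bash
python3 - <<'E'
from h import *
c=snap("wrist","w16",(160,140,480,380),2.5)
s=arm.state(); print(s["tool_pos"],s["ft_force"],s["gripper_width"])
E
```

```text
[485.5301511   64.44901329 200.89636358] [-0.46407101  0.6317137  -0.40172527] 0.3021105759671006
```

View pics/w16.png

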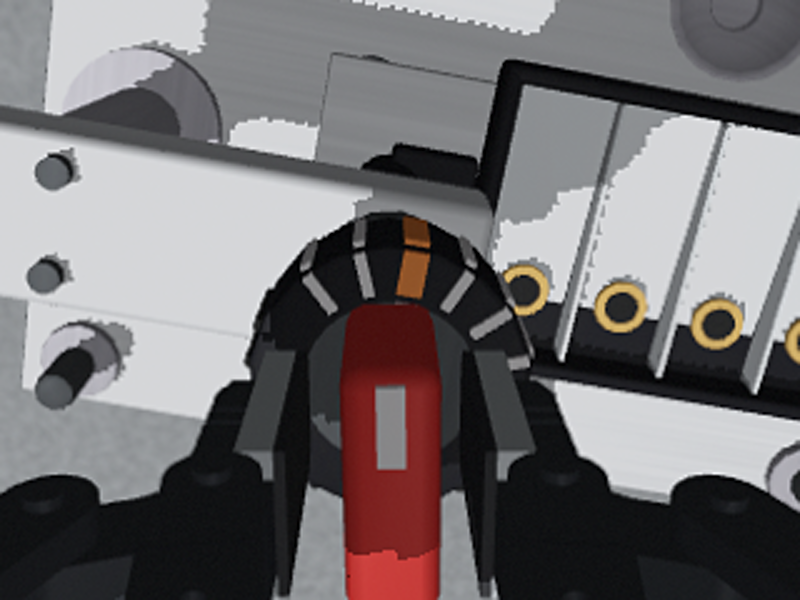

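Call:
{"op": "jog_arm", "data": {"series": [{"dx":0,"dy":0,"dz":-0.15,"ax":0,"ay":0,"az":0},{"dx":0,"dy":0,"dz":0,"ax":0,"ay":0,"az":0},{"dx":0,"dy":0,"dz":0,"ax":0,"ay":0,"az":0},{"dx":0,"dy":0,"dz":0,"ax":0,"ay":0,"az":0},{"dx":0,"dy":0,"dz":0,"ax":0,"ay":0,"az":0},{"dx":0,"dy":0,"dz":0,"ax":0,"ay":0,"az":0}], "hand": -1, "newtons": 100}}

```text
t: 16.4
tool_pos: [485.6, 63.6, 196.0]
tool_rot: [[-0.178, -0.984, 0.001], [-0.984, 0.178, -0.002], [0.001, -0.001, -1.0]]
ft_force: [1.1, -5.0, 2.4]
gripper_width: 0.148
```

```bash
python3 - <<'E'
from h import *
c=snap("wrist","w17",(160,140,480,380),2.5)
s=arm.state(); print(s["tool_pos"],s["ft_force"],s["torque"],s["gripper_width"])
E
```

```text
[485.57541121  63.63745367 196.02405488] [ 1.51958663 -4.81341403  2.10871778] [-0.92348362 -0.2041931   0.02246656] 0.15172898313640393
```

View pics/w17.png

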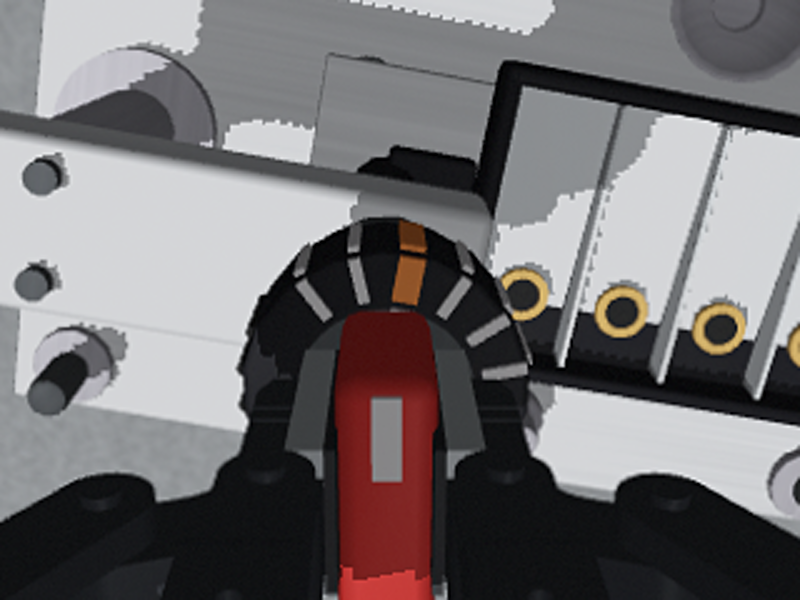

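Call:
{"op": "jog_arm", "data": {"series": [{"dx":0,"dy":-0.03,"dz":-0.06,"ax":0,"ay":0,"az":0},{"dx":0,"dy":0,"dz":-0.06,"ax":0,"ay":0,"az":0},{"dx":0,"dy":0,"dz":0,"ax":0,"ay":0,"az":0},{"dx":0,"dy":0,"dz":0,"ax":0,"ay":0,"az":0},{"dx":0,"dy":0,"dz":0,"ax":0,"ay":0,"az":0}]}}

```text
t: 16.95
tool_pos: [485.5, 63.6, 192.4]
tool_rot: [[-0.177, -0.984, 0.001], [-0.984, 0.177, -0.0], [-0.0, -0.001, -1.0]]
ft_force: [1.4, -3.3, 3.3]
gripper_width: 0.146
```

Call:
{"op": "jog_arm", "data": {"series": [{"dx":0,"dy":0,"dz":-0.06,"ax":0,"ay":0,"az":0},{"dx":0,"dy":0,"dz":0,"ax":0,"ay":0,"az":0},{"dx":0,"dy":0,"dz":0,"ax":0,"ay":0,"az":0},{"dx":0,"dy":0,"dz":0,"ax":0,"ay":0,"az":0}]}}

```text
t: 17.35
tool_pos: [485.5, 63.6, 190.9]
tool_rot: [[-0.177, -0.984, 0.001], [-0.984, 0.177, -0.0], [-0.0, -0.001, -1.0]]
ft_force: [0.5, -1.9, 7.0]
gripper_width: 0.151
```

Call:
{"op": "jog_arm", "data": {"series": [{"dx":0,"dy":0,"dz":-0.06,"ax":0,"ay":0,"az":0},{"dx":0,"dy":0,"dz":0,"ax":0,"ay":0,"az":0},{"dx":0,"dy":0,"dz":0,"ax":0,"ay":0,"az":0},{"dx":0,"dy":0,"dz":0,"ax":0,"ay":0,"az":0}]}}

```text
t: 17.75
tool_pos: [485.6, 63.6, 189.6]
tool_rot: [[-0.177, -0.984, 0.002], [-0.984, 0.177, -0.0], [-0.0, -0.002, -1.0]]
ft_force: [0.1, -2.1, 9.1]
gripper_width: 0.148
```

Call:
{"op": "jog_arm", "data": {"series": [{"dx":0,"dy":0,"dz":-0.06,"ax":0,"ay":0,"az":0},{"dx":0,"dy":0,"dz":-0.06,"ax":0,"ay":0,"az":0},{"dx":0,"dy":0,"dz":-0.06,"ax":0,"ay":0,"az":0},{"dx":0,"dy":0,"dz":0,"ax":0,"ay":0,"az":0},{"dx":0,"dy":0,"dz":0,"ax":0,"ay":0,"az":0},{"dx":0,"dy":0,"dz":0,"ax":0,"ay":0,"az":0}]}}

```text
t: 18.35
tool_pos: [485.7, 63.6, 185.4]
tool_rot: [[-0.177, -0.984, 0.003], [-0.984, 0.177, -0.0], [-0.0, -0.003, -1.0]]
ft_force: [-3.2, -2.8, 16.6]
gripper_width: 0.144
```

```bash
python3 - <<'E'
from h import *
s=arm.state(); print(s["tool_pos"],s["ft_force"],s["torque"],s["gripper_width"])
snap("scene","c18",(330,190,430,270),8)
E
```

```text
[485.72559592  63.60188341 185.40419412] [-3.2163237  -2.75811776 16.64190295] [-0.36672337  0.52030203  0.00253656] 0.14419534901327233
```

View pics/c18.png

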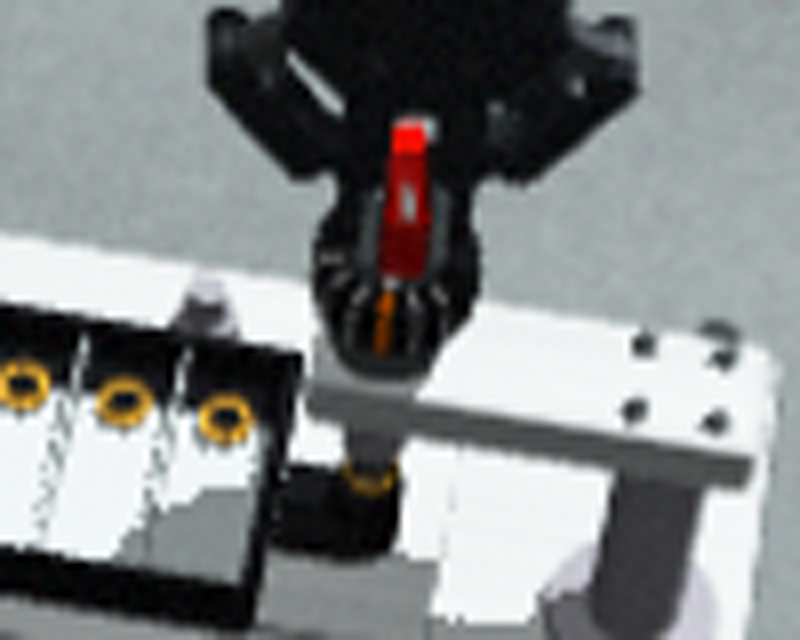

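Call:
{"op": "jog_arm", "data": {"series": [{"dx":0,"dy":0,"dz":-0.08,"ax":0,"ay":0,"az":0},{"dx":0,"dy":0,"dz":0,"ax":0,"ay":0,"az":0},{"dx":0,"dy":0,"dz":0,"ax":0,"ay":0,"az":-0.5},{"dx":0,"dy":0,"dz":0,"ax":0,"ay":0,"az":-0.7},{"dx":0,"dy":0,"dz":0,"ax":0,"ay":0,"az":-0.7},{"dx":0,"dy":0,"dz":0,"ax":0,"ay":0,"az":-0.7}]}}

```text
t: 19.0
tool_pos: [485.7, 63.2, 183.6]
tool_rot: [[-0.438, -0.899, 0.004], [-0.899, 0.438, -0.001], [-0.0, -0.004, -1.0]]
ft_force: [-4.0, -4.0, 21.1]
gripper_width: 0.149
```

```bash
python3 - <<'E'
from h import *
s=arm.state(); print(s["tool_pos"],s["ft_force"],s["torque"],s["gripper_width"],s["joint_pos"][5])
E
```

```text
[485.72013965  63.20336251 183.61685193] [-4.04367809 -3.96778757 21.12331832] [-0.69368425  0.79321232  0.05047829] 0.14877638819619107 -2.722293602730978
```

Call:
{"op": "jog_arm", "data": {"series": [{"dx":0,"dy":0,"dz":0,"ax":0,"ay":0,"az":-0.8},{"dx":0,"dy":0,"dz":0,"ax":0,"ay":0,"az":-0.8},{"dx":0,"dy":0,"dz":0,"ax":0,"ay":0,"az":-0.8},{"dx":0,"dy":0,"dz":0,"ax":0,"ay":0,"az":-0.8},{"dx":0,"dy":0,"dz":0,"ax":0,"ay":0,"az":-0.8},{"dx":0,"dy":0,"dz":0,"ax":0,"ay":0,"az":-0.8}]}}

```text
t: 19.6
tool_pos: [485.2, 62.7, 183.4]
tool_rot: [[-0.817, -0.576, 0.003], [-0.576, 0.817, -0.002], [-0.001, -0.003, -1.0]]
ft_force: [-4.5, -6.4, 20.3]
gripper_width: 0.154
```

```bash
python3 - <<'E'
from h import *
s=arm.state(); print(s["tool_pos"],s["ft_force"],s["torque"],s["gripper_width"],s["joint_pos"][5])
E
```

```text
[485.24687255  62.71695945 183.40370807] [-4.48022488 -6.39071772 20.26168538] [-1.05717614  0.97339163  0.11379507] 0.154177034390332 -2.219262837278822
```

Call:
{"op": "jog_arm", "data": {"series": [{"dx":-0.01,"dy":-0.02,"dz":-0.005,"ax":0,"ay":0,"az":-0.8},{"dx":-0.01,"dy":-0.02,"dz":-0.005,"ax":0,"ay":0,"az":-0.8},{"dx":0,"dy":0,"dz":-0.003,"ax":0,"ay":0,"az":-0.8},{"dx":0,"dy":0,"dz":-0.003,"ax":0,"ay":0,"az":-0.8},{"dx":0,"dy":0,"dz":-0.003,"ax":0,"ay":0,"az":-0.8},{"dx":0,"dy":0,"dz":-0.003,"ax":0,"ay":0,"az":-0.8},{"dx":0,"dy":0,"dz":-0.003,"ax":0,"ay":0,"az":-0.8},{"dx":0,"dy":0,"dz":-0.003,"ax":0,"ay":0,"az":-0.8}]}}

```text
t: 20.4
tool_pos: [484.3, 62.4, 182.5]
tool_rot: [[-0.998, 0.055, 0.002], [0.055, 0.998, -0.001], [-0.002, -0.0, -1.0]]
ft_force: [-5.2, -2.9, 21.6]
gripper_width: 0.147
```

```bash
python3 - <<'E'
from h import *
s=arm.state(); print(s["tool_pos"],s["ft_force"],s["torque"],s["gripper_width"],s["joint_pos"][5])
snap("scene","c19",(330,190,430,270),8)
E
```

```text
[484.34473698  62.39961673 182.51317311] [-5.20113126 -2.90056287 21.64332694] [-0.54460603  1.21975276  0.13741677] 0.14685473667444762 -1.5516286556055952
```

View pics/c19.png

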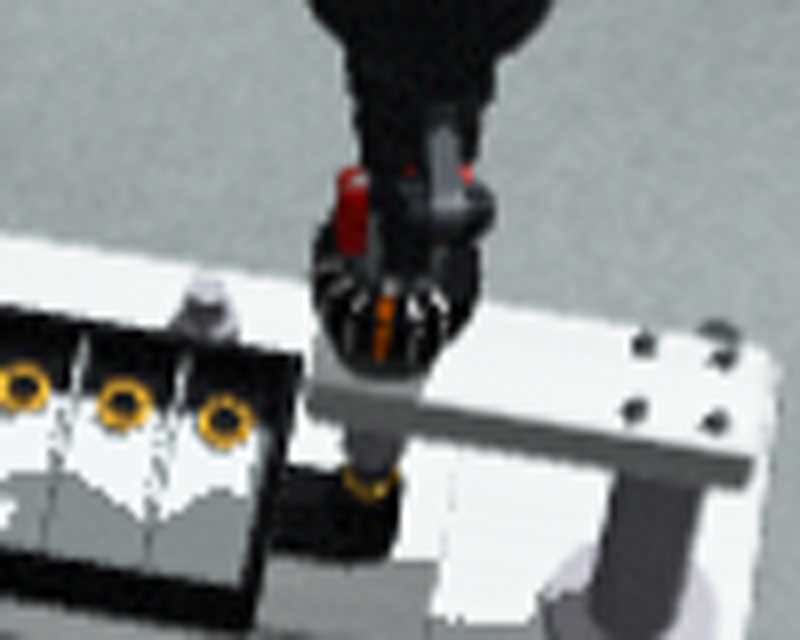

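Call:
{"op": "jog_arm", "data": {"series": [{"dx":-0.02,"dy":0,"dz":-0.002,"ax":0,"ay":0,"az":-0.8},{"dx":-0.02,"dy":0,"dz":-0.002,"ax":0,"ay":0,"az":-0.8},{"dx":0,"dy":0,"dz":-0.002,"ax":0,"ay":0,"az":-0.8},{"dx":0,"dy":0,"dz":-0.002,"ax":0,"ay":0,"az":-0.8},{"dx":0,"dy":0,"dz":-0.002,"ax":0,"ay":0,"az":-0.8},{"dx":0,"dy":0,"dz":-0.002,"ax":0,"ay":0,"az":-0.8},{"dx":0,"dy":0,"dz":-0.002,"ax":0,"ay":0,"az":-0.8},{"dx":0,"dy":0,"dz":-0.002,"ax":0,"ay":0,"az":-0.8}]}}

```text
t: 21.25
tool_pos: [483.5, 62.7, 182.1]
tool_rot: [[-0.748, 0.663, 0.003], [0.663, 0.748, 0.0], [-0.002, 0.002, -1.0]]
ft_force: [-5.2, -0.3, 21.1]
gripper_width: 0.148
```

```bash
python3 - <<'E'
from h import *
s=arm.state(); print(s["tool_pos"],s["ft_force"],s["torque"],s["gripper_width"],s["joint_pos"][5])
E
```

```text
[483.48919394  62.72951414 182.08537531] [-5.24341748 -0.29448258 21.05448608] [-0.30297272  1.12518489  0.09445418] 0.14815457659236167 -0.8815360859070676
```

Call:
{"op": "jog_arm", "data": {"series": [{"dx":-0.02,"dy":0,"dz":-0.003,"ax":0,"ay":0,"az":-0.8},{"dx":-0.02,"dy":0.01,"dz":-0.003,"ax":0,"ay":0,"az":-0.8},{"dx":0,"dy":0.01,"dz":-0.002,"ax":0,"ay":0,"az":-0.8},{"dx":0,"dy":0,"dz":-0.002,"ax":0,"ay":0,"az":-0.8},{"dx":0,"dy":0,"dz":-0.002,"ax":0,"ay":0,"az":-0.8},{"dx":0,"dy":0,"dz":-0.002,"ax":0,"ay":0,"az":-0.8},{"dx":0,"dy":0,"dz":-0.002,"ax":0,"ay":0,"az":-0.8},{"dx":0,"dy":0,"dz":-0.002,"ax":0,"ay":0,"az":-0.8}]}}

```text
t: 22.05
tool_pos: [483.0, 63.5, 181.7]
tool_rot: [[-0.174, 0.985, 0.004], [0.985, 0.174, 0.001], [-0.0, 0.004, -1.0]]
ft_force: [-1.5, 0.0, 20.1]
gripper_width: 0.147
```

```bash
python3 - <<'E'
from h import *
s=arm.state(); print(s["tool_pos"],s["ft_force"],s["torque"],s["gripper_width"],s["joint_pos"][5])
snap("scene","c20",(330,190,430,270),8)
E
```

```text
[483.04260543  63.48193564 181.70893407] [-1.46232610e+00  6.84668031e-03  2.01410210e+01] [-0.13182271  0.76063976  0.03147455] 0.147073765912345 -0.21018167625939715
```

View pics/c20.png

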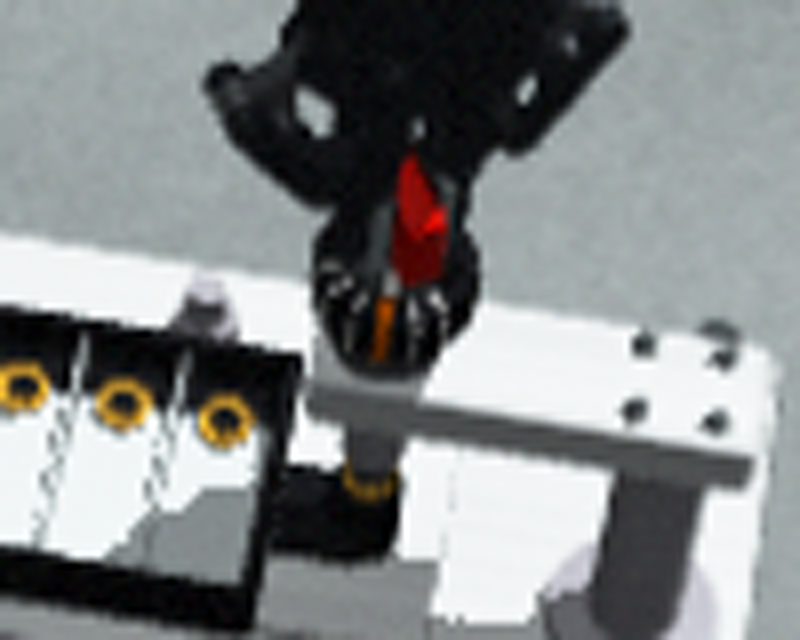

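Call:
{"op": "jog_arm", "data": {"series": [{"dx":0,"dy":0,"dz":-0.006,"ax":0,"ay":0,"az":-0.8},{"dx":0,"dy":0,"dz":-0.006,"ax":0,"ay":0,"az":-0.8},{"dx":0,"dy":0,"dz":-0.004,"ax":0,"ay":0,"az":-0.8},{"dx":0,"dy":0,"dz":-0.003,"ax":0,"ay":0,"az":-0.8},{"dx":0,"dy":0,"dz":-0.003,"ax":0,"ay":0,"az":-0.8},{"dx":0,"dy":0,"dz":-0.003,"ax":0,"ay":0,"az":-0.8},{"dx":0,"dy":0,"dz":-0.003,"ax":0,"ay":0,"az":-0.8},{"dx":0,"dy":0,"dz":-0.003,"ax":0,"ay":0,"az":-0.8}]}}

```text
t: 22.9
tool_pos: [483.1, 64.4, 180.9]
tool_rot: [[0.474, 0.88, 0.005], [0.88, -0.474, 0.002], [0.004, 0.003, -1.0]]
ft_force: [-1.5, 3.0, 22.3]
gripper_width: 0.146
```

```bash
python3 - <<'E'
from h import *
s=arm.state(); print(s["tool_pos"],s["ft_force"],s["torque"],s["gripper_width"],s["joint_pos"][5])
E
```

```text
[483.14448032  64.36270414 180.90013296] [-1.48591764  3.03029704 22.27192058] [0.36991152 0.87758198 0.05464295] 0.14592858755297256 0.46004177353139136
```

Call:
{"op": "jog_arm", "data": {"series": [{"dx":0,"dy":0.02,"dz":0,"ax":0,"ay":0,"az":-0.8},{"dx":0,"dy":0.02,"dz":0,"ax":0,"ay":0,"az":-0.8},{"dx":0,"dy":0,"dz":0,"ax":0,"ay":0,"az":-0.8},{"dx":0,"dy":0,"dz":0,"ax":0,"ay":0,"az":-0.8},{"dx":0,"dy":0,"dz":0,"ax":0,"ay":0,"az":-0.8},{"dx":0,"dy":0,"dz":0,"ax":0,"ay":0,"az":-0.8}]}}

```text
t: 23.5
tool_pos: [483.7, 64.9, 181.2]
tool_rot: [[0.84, 0.542, 0.006], [0.542, -0.84, 0.001], [0.005, 0.002, -1.0]]
ft_force: [-1.7, 0.7, 22.4]
gripper_width: 0.147
```

```bash
python3 - <<'E'
from h import *
s=arm.state(); print(s["tool_pos"],s["ft_force"],s["torque"],s["gripper_width"],s["joint_pos"][5])
E
```

```text
[483.67437084  64.91291674 181.24700169] [-1.6694882   0.69752641 22.41505023] [0.02461483 0.88576014 0.04484197] 0.14713581600441905 0.965262560127439
```

Call:
{"op": "jog_arm", "data": {"series": [{"dx":0,"dy":0,"dz":0,"ax":0,"ay":0,"az":-0.8},{"dx":0,"dy":0,"dz":0,"ax":0,"ay":0,"az":-0.8}]}}

```text
t: 23.7
tool_pos: [483.8, 65.0, 181.3]
tool_rot: [[0.919, 0.395, 0.006], [0.395, -0.919, 0.002], [0.006, 0.001, -1.0]]
ft_force: [-0.3, 0.4, 21.1]
gripper_width: 0.153
```

Call:
{"op": "jog_arm", "data": {"series": [{"dx":0,"dy":0,"dz":0,"ax":0,"ay":0,"az":-0.8},{"dx":0,"dy":0,"dz":0,"ax":0,"ay":0,"az":-0.8}]}}

```text
t: 23.9
tool_pos: [484.0, 65.1, 181.2]
tool_rot: [[0.972, 0.236, 0.006], [0.236, -0.972, 0.002], [0.006, -0.0, -1.0]]
ft_force: [-0.1, 1.9, 20.6]
gripper_width: 0.15
```

Call:
{"op": "jog_arm", "data": {"series": [{"dx":0,"dy":0,"dz":0,"ax":0,"ay":0,"az":-0.8},{"dx":0,"dy":0,"dz":0,"ax":0,"ay":0,"az":-0.8}]}}

```text
t: 24.1
tool_pos: [484.3, 65.2, 181.2]
tool_rot: [[0.997, 0.071, 0.007], [0.071, -0.998, 0.002], [0.007, -0.001, -1.0]]
ft_force: [1.3, 1.9, 20.0]
gripper_width: 0.144
```

```bash
python3 - <<'E'
from h import *
s=arm.state(); print(s["tool_pos"],s["ft_force"],s["torque"],s["gripper_width"],s["joint_pos"][5])
snap("scene","c21",(350,220,400,260),14)
E
```

```text
[484.2750204   65.16033421 181.17493392] [ 1.3290531   1.86395145 19.96461906] [0.33796844 0.45613927 0.00720279] 0.14383124402576677 1.4680644390721518
```

View pics/c21.png

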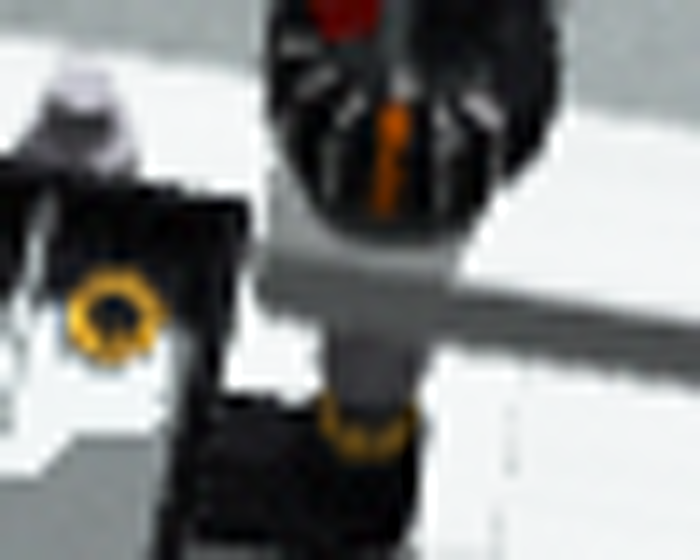

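Call:
{"op": "jog_arm", "data": {"series": [{"dx":0,"dy":0,"dz":-0.01,"ax":0,"ay":0,"az":-0.8},{"dx":0,"dy":0,"dz":-0.01,"ax":0,"ay":0,"az":-0.8}]}}

```text
t: 24.35
tool_pos: [484.5, 65.2, 180.7]
tool_rot: [[0.995, -0.097, 0.007], [-0.097, -0.995, 0.002], [0.007, -0.002, -1.0]]
ft_force: [2.4, 1.2, 21.3]
gripper_width: 0.148
```

Call:
{"op": "jog_arm", "data": {"series": [{"dx":0,"dy":0,"dz":0,"ax":0,"ay":0,"az":-0.8},{"dx":0,"dy":0,"dz":0,"ax":0,"ay":0,"az":-0.8}]}}

```text
t: 24.55
tool_pos: [484.7, 65.1, 180.9]
tool_rot: [[0.965, -0.261, 0.008], [-0.261, -0.965, 0.002], [0.007, -0.004, -1.0]]
ft_force: [1.8, 1.4, 21.5]
gripper_width: 0.148
```

```bash
python3 - <<'E'
from h import *
s=arm.state(); print(s["tool_pos"],s["ft_force"],s["torque"],s["gripper_width"],s["joint_pos"][5])
E
```

```text
[484.73699236  65.13568101 180.87586503] [ 1.79306029  1.39764815 21.45805598] [0.36040186 0.40007816 0.14193477] 0.14836898085015848 1.8029274894576581
```

Call:
{"op": "jog_arm", "data": {"series": [{"dx":0,"dy":0,"dz":0,"ax":0,"ay":0,"az":-0.8},{"dx":0,"dy":0,"dz":0,"ax":0,"ay":0,"az":-0.8}]}}

```text
t: 24.75
tool_pos: [485.0, 65.1, 181.1]
tool_rot: [[0.908, -0.419, 0.008], [-0.419, -0.908, 0.002], [0.007, -0.005, -1.0]]
ft_force: [1.5, 1.1, 23.6]
gripper_width: 0.144
```

```bash
python3 - <<'E'
from h import *
s=arm.state(); print(s["tool_pos"],s["ft_force"],s["torque"],s["gripper_width"],s["joint_pos"][5])
E
```

```text
[484.96065522  65.05369788 181.07677358] [ 1.46135879  1.06056219 23.59372614] [0.29669823 0.38205967 0.09529862] 0.14447387425982164 1.9705546689497184
```

Call:
{"op": "jog_arm", "data": {"series": [{"dx":0,"dy":0,"dz":0,"ax":0,"ay":0,"az":-0.8},{"dx":0,"dy":0,"dz":0,"ax":0,"ay":0,"az":-0.8}]}}

```text
t: 24.95
tool_pos: [485.2, 65.0, 181.2]
tool_rot: [[0.825, -0.564, 0.009], [-0.564, -0.825, 0.001], [0.006, -0.006, -1.0]]
ft_force: [1.8, 0.6, 21.6]
gripper_width: 0.153
```

```bash
python3 - <<'E'
from h import *
s=arm.state(); print(s["tool_pos"],s["ft_force"],s["torque"],s["gripper_width"],s["joint_pos"][5])
E
```

```text
[485.21605051  64.96186026 181.19637818] [ 1.83214316  0.64054776 21.6497252 ] [0.25988366 0.28876096 0.01498723] 0.15260795960915097 2.1383310457395712
```

Call:
{"op": "jog_arm", "data": {"series": [{"dx":0,"dy":0,"dz":0.1,"ax":0,"ay":0,"az":0},{"dx":0,"dy":0,"dz":0.1,"ax":0,"ay":0,"az":0},{"dx":0,"dy":0,"dz":0.1,"ax":0,"ay":0,"az":0},{"dx":0,"dy":0,"dz":0.1,"ax":0,"ay":0,"az":0},{"dx":0,"dy":0,"dz":0,"ax":0,"ay":0,"az":0},{"dx":0,"dy":0,"dz":0,"ax":0,"ay":0,"az":0}]}}

```text
t: 25.55
tool_pos: [484.9, 65.0, 190.1]
tool_rot: [[0.827, -0.562, 0.006], [-0.562, -0.827, 0.002], [0.004, -0.005, -1.0]]
ft_force: [8.3, 1.2, 2.3]
gripper_width: 0.148
```

```bash
python3 - <<'E'
from h import *
s=arm.state(); print(s["tool_pos"],s["ft_force"],s["torque"])
snap("scene","c22",(350,220,400,260),14)
snap("scene","c22b",(330,190,430,270),8)
snap("side","s22",(260,200,320,260),10)
E
```

```text
[484.87694502  64.96731765 190.1210471 ] [8.25737186 1.16943999 2.33036541] [ 0.18717832 -1.20926215 -0.04936272]
```

View pics/c22.png

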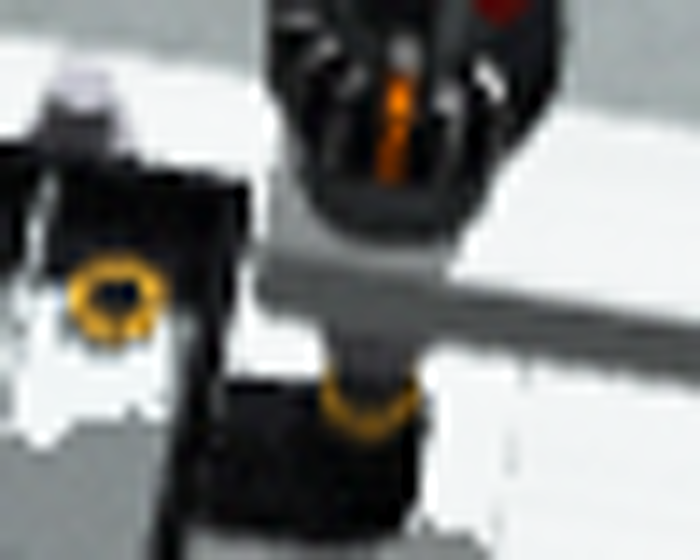

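View pics/s22.png

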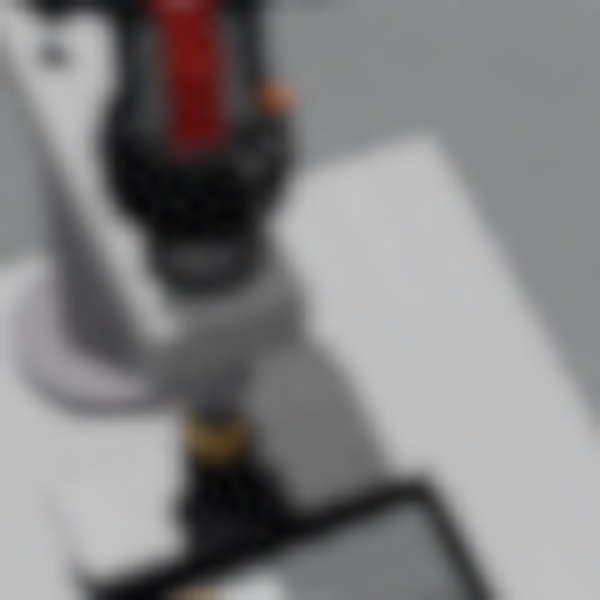

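Call:
{"op": "jog_arm", "data": {"series": [{"dx":-0.1,"dy":0,"dz":0.1,"ax":0,"ay":0,"az":0},{"dx":-0.1,"dy":0,"dz":0.08,"ax":0,"ay":0,"az":0},{"dx":0,"dy":0,"dz":0,"ax":0,"ay":0,"az":0},{"dx":0,"dy":0,"dz":0,"ax":0,"ay":0,"az":0}]}}

```text
t: 26.1
tool_pos: [484.9, 65.0, 197.4]
tool_rot: [[0.827, -0.562, 0.017], [-0.562, -0.827, 0.002], [0.013, -0.011, -1.0]]
ft_force: [23.6, 2.4, 2.1]
gripper_width: 0.146
```

```bash
python3 - <<'E'
from h import *
s=arm.state(); print(s["tool_pos"],s["ft_force"],s["torque"],s["joint_pos"][5])
c=imaging.capture("scene")["image"][225:265,355:395,::-1]
o=cv2.imread("pics/scene0.png")[225:265,355:395]
cv2.imwrite("pics/cmp1.png",cv2.resize(np.hstack([o,c]),None,fx=10,fy=10,interpolation=cv2.INTER_NEAREST))
c=imaging.capture("side")["image"][220:260,260:300,::-1]
o=cv2.imread("pics/side0.png")[220:260,260:300]
cv2.imwrite("pics/cmp2.png",cv2.resize(np.hstack([o,c]),None,fx=10,fy=10,interpolation=cv2.INTER_NEAREST))
E
```

```text
[484.88144158  64.96131531 197.37256708] [23.57137333  2.3824879   2.14987544] [ 0.45346406 -3.19739558 -0.01191991] 2.134354778172249
```

View pics/cmp1.png

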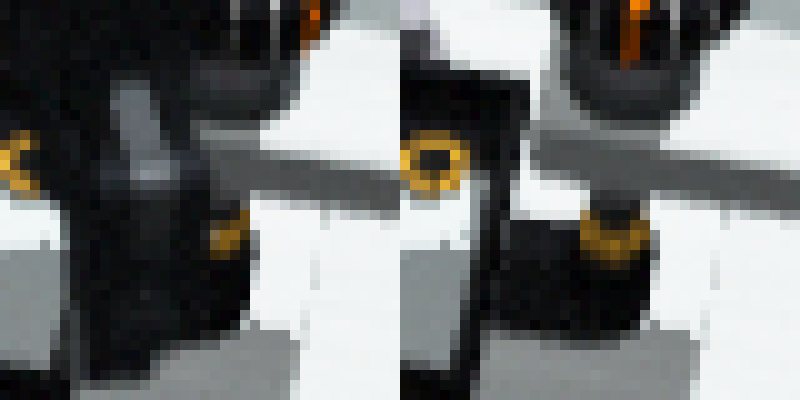

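View pics/cmp2.png

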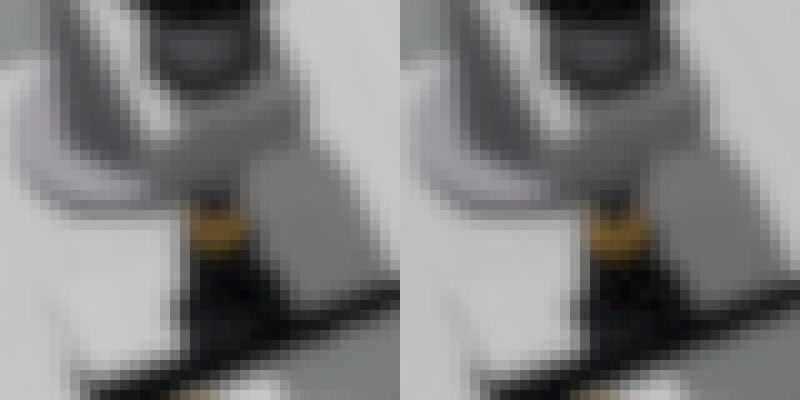

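Call:
{"op": "jog_arm", "data": {"series": [{"dx":0.15,"dy":0,"dz":0,"ax":0,"ay":0,"az":0},{"dx":0.14,"dy":0,"dz":0,"ax":0,"ay":0,"az":0},{"dx":0,"dy":0,"dz":0,"ax":0,"ay":0,"az":0},{"dx":0,"dy":0,"dz":0,"ax":0,"ay":0,"az":0}]}}

```text
t: 26.6
tool_pos: [484.8, 64.9, 194.4]
tool_rot: [[0.827, -0.562, 0.0], [-0.562, -0.827, 0.001], [-0.001, -0.001, -1.0]]
ft_force: [3.1, 2.3, 1.5]
gripper_width: 0.149
```

```bash
python3 - <<'E'
from h import *
s=arm.state(); print(s["tool_pos"],s["ft_force"],s["torque"],s["joint_pos"][5])
def cen(im,box):
    x0,y0,x1,y1=box; r=im[y0:y1,x0:x1].astype(float)
    w=np.clip(r[:,:,2]-r[:,:,0]-15,0,None)  # BGR yellow
    yy,xx=np.mgrid[y0:y1,x0:x1]; return (w*xx).sum()/w.sum(),(w*yy).sum()/w.sum(),w.sum()
o=cv2.imread("pics/side0.png"); n=imaging.capture("side")["image"][:,:,::-1]
print(cen(o,(275,236,290,250)),cen(n,(275,236,290,250)))
b=imaging.capture("side"); print(proj(b,[(485,64,70),(485,64,67)]))
E
```

```text
[484.81713543  64.8627102  194.39637399] [3.10291126 2.33809376 1.46445291] [ 0.60470555 -0.56811823  0.04044698] 2.1350296061919587
(np.float64(281.32147937411094), np.float64(242.58748221906117), np.float64(703.0)) (np.float64(281.20304568527916), np.float64(243.18654822335026), np.float64(788.0))
[[281.72609457 245.54702752]
 [281.77528717 246.22325407]]
```

Call:
{"op": "jog_arm", "data": {"series": [{"dx":0,"dy":0,"dz":0,"ax":0,"ay":0,"az":1},{"dx":0,"dy":0,"dz":0,"ax":0,"ay":0,"az":1},{"dx":0,"dy":0,"dz":0,"ax":0,"ay":0,"az":1},{"dx":0,"dy":0,"dz":0,"ax":0,"ay":0,"az":1},{"dx":0,"dy":0,"dz":0,"ax":0,"ay":0,"az":1},{"dx":0,"dy":0,"dz":0,"ax":0,"ay":0,"az":1},{"dx":0,"dy":0,"dz":0,"ax":0,"ay":0,"az":1},{"dx":0,"dy":0,"dz":0,"ax":0,"ay":0,"az":1},{"dx":0,"dy":0,"dz":-0.1,"ax":0,"ay":0,"az":1},{"dx":0,"dy":0,"dz":-0.1,"ax":0,"ay":0,"az":1},{"dx":0,"dy":0,"dz":-0.1,"ax":0,"ay":0,"az":1},{"dx":0,"dy":0,"dz":-0.1,"ax":0,"ay":0,"az":0},{"dx":0,"dy":0,"dz":0,"ax":0,"ay":0,"az":0},{"dx":0,"dy":0,"dz":0,"ax":0,"ay":0,"az":0}]}}

```text
t: 28.1
tool_pos: [483.5, 64.8, 184.4]
tool_rot: [[0.85, 0.528, -0.0], [0.528, -0.85, 0.001], [0.0, -0.001, -1.0]]
ft_force: [-3.3, 3.8, 15.4]
gripper_width: 0.151
```

```bash
python3 - <<'E'
from h import *
s=arm.state(); print(s["tool_pos"],s["ft_force"],s["torque"],s["joint_pos"][5])
E
```

```text
[483.53986999  64.82825384 184.38476237] [-3.32193645  3.7669452  15.38891265] [ 0.58426477  1.00893191 -0.01633476] 0.9830110470680332
```

Call:
{"op": "jog_arm", "data": {"series": [{"dx":-0.02,"dy":0.02,"dz":-0.1,"ax":0,"ay":0,"az":0},{"dx":0,"dy":0,"dz":0,"ax":0,"ay":0,"az":-0.8},{"dx":0,"dy":0,"dz":0,"ax":0,"ay":0,"az":-0.8},{"dx":0,"dy":0,"dz":0,"ax":0,"ay":0,"az":-0.8}]}}

```text
t: 28.5
tool_pos: [483.9, 65.0, 182.3]
tool_rot: [[0.955, 0.296, 0.002], [0.296, -0.955, 0.0], [0.002, 0.0, -1.0]]
ft_force: [-2.9, 1.9, 19.7]
gripper_width: 0.149
```

Call:
{"op": "jog_arm", "data": {"series": [{"dx":0,"dy":0,"dz":0,"ax":0,"ay":0,"az":-0.8},{"dx":0,"dy":0,"dz":0,"ax":0,"ay":0,"az":-0.8}]}}

```text
t: 28.7
tool_pos: [484.2, 65.1, 182.3]
tool_rot: [[0.991, 0.133, 0.003], [0.133, -0.991, 0.0], [0.003, 0.0, -1.0]]
ft_force: [-2.7, 0.7, 18.2]
gripper_width: 0.15
```

```bash
python3 - <<'E'
from h import *
s=arm.state(); print(s["tool_pos"],s["ft_force"],s["torque"],s["joint_pos"][5])
E
```

```text
[484.15551308  65.05933845 182.27680274] [-2.7457554   0.66216429 18.19813676] [0.48716286 0.80692664 0.01944702] 1.4066345512760718
```

Call:
{"op": "jog_arm", "data": {"series": [{"dx":0,"dy":0,"dz":0,"ax":0,"ay":0,"az":-0.8},{"dx":0,"dy":0,"dz":0,"ax":0,"ay":0,"az":-0.8}]}}

```text
t: 28.9
tool_pos: [484.4, 65.1, 182.3]
tool_rot: [[0.999, -0.035, 0.003], [-0.035, -0.999, 0.0], [0.003, -0.001, -1.0]]
ft_force: [-1.7, 2.2, 18.2]
gripper_width: 0.151
```

```bash
python3 - <<'E'
from h import *
s=arm.state(); print(s["tool_pos"],s["ft_force"],s["torque"],s["joint_pos"][5])
E
```

```text
[484.38122223  65.0810174  182.28213517] [-1.6711393   2.17316118 18.24664343] [0.582325   0.75137898 0.04262382] 1.574150541566422
```

Call:
{"op": "jog_arm", "data": {"series": [{"dx":0,"dy":0,"dz":0,"ax":0,"ay":0,"az":-0.8},{"dx":0,"dy":0,"dz":0,"ax":0,"ay":0,"az":-0.8}]}}

```text
t: 29.1
tool_pos: [484.6, 65.1, 182.4]
tool_rot: [[0.98, -0.201, 0.004], [-0.201, -0.98, 0.0], [0.003, -0.001, -1.0]]
ft_force: [-1.7, 1.0, 17.4]
gripper_width: 0.145
```

```bash
python3 - <<'E'
from h import *
s=arm.state(); print(s["tool_pos"],s["ft_force"],s["torque"],s["joint_pos"][5])
E
```

```text
[484.60486133  65.07592931 182.36442032] [-1.68420067  1.04556243 17.35779503] [0.52991099 0.58163439 0.15589782] 1.7415209557586593
```

Call:
{"op": "jog_arm", "data": {"series": [{"dx":0,"dy":0,"dz":-0.05,"ax":0,"ay":0,"az":0},{"dx":0,"dy":0,"dz":0,"ax":0,"ay":0,"az":-0.8},{"dx":0,"dy":0,"dz":0,"ax":0,"ay":0,"az":-0.8}]}}

```text
t: 29.4
tool_pos: [484.9, 65.0, 181.4]
tool_rot: [[0.933, -0.361, 0.004], [-0.361, -0.933, 0.0], [0.004, -0.002, -1.0]]
ft_force: [-2.2, 1.3, 22.8]
gripper_width: 0.15
```

```bash
python3 - <<'E'
from h import *
s=arm.state(); print(s["tool_pos"],s["ft_force"],s["torque"],s["joint_pos"][5])
E
```

```text
[484.88463694  65.00475309 181.4236057 ] [-2.2409112   1.28760842 22.76055724] [0.55263449 0.83686402 0.1038042 ] 1.9090209839201837
```

Call:
{"op": "jog_arm", "data": {"series": [{"dx":0,"dy":0,"dz":0,"ax":0,"ay":0,"az":-0.8},{"dx":0,"dy":0,"dz":0,"ax":0,"ay":0,"az":-0.8}]}}

```text
t: 29.6
tool_pos: [485.1, 64.8, 181.6]
tool_rot: [[0.859, -0.512, 0.005], [-0.512, -0.859, -0.0], [0.004, -0.002, -1.0]]
ft_force: [-1.1, 0.5, 22.3]
gripper_width: 0.154
```

```bash
python3 - <<'E'
from h import *
s=arm.state(); print(s["tool_pos"],s["ft_force"],s["torque"],s["joint_pos"][5])
E
```

```text
[485.09383634  64.84610761 181.58771052] [-1.07306763  0.45949465 22.33857491] [0.46753489 0.78388319 0.04012736] 2.0767856590364926
```

Call:
{"op": "jog_arm", "data": {"series": [{"dx":0,"dy":0,"dz":0,"ax":0,"ay":0,"az":-0.8},{"dx":0,"dy":0,"dz":0,"ax":0,"ay":0,"az":-0.8}]}}

```text
t: 29.8
tool_pos: [485.3, 64.8, 181.6]
tool_rot: [[0.762, -0.648, 0.005], [-0.648, -0.762, -0.0], [0.004, -0.003, -1.0]]
ft_force: [-1.2, -0.1, 21.1]
gripper_width: 0.146
```

```bash
python3 - <<'E'
from h import *
s=arm.state(); print(s["tool_pos"],s["ft_force"],s["torque"],s["joint_pos"][5])
E
```

```text
[485.27101871  64.82435127 181.60858191] [-1.15593939 -0.0686967  21.09114087] [ 0.32381496  0.68973116 -0.00451239] 2.244474668485422
```

Call:
{"op": "jog_arm", "data": {"series": [{"dx":0,"dy":0,"dz":0.1,"ax":0,"ay":0,"az":0},{"dx":0,"dy":0,"dz":0.1,"ax":0,"ay":0,"az":0},{"dx":0,"dy":0,"dz":0.1,"ax":0,"ay":0,"az":0},{"dx":0,"dy":0,"dz":0.1,"ax":0,"ay":0,"az":0},{"dx":0,"dy":0,"dz":0.08,"ax":0,"ay":0,"az":0},{"dx":0,"dy":0,"dz":0,"ax":0,"ay":0,"az":0},{"dx":0,"dy":0,"dz":0,"ax":0,"ay":0,"az":0},{"dx":0,"dy":0,"dz":0,"ax":0,"ay":0,"az":0}]}}

```text
t: 30.6
tool_pos: [484.9, 64.8, 192.6]
tool_rot: [[0.764, -0.646, 0.002], [-0.646, -0.764, 0.0], [0.001, -0.001, -1.0]]
ft_force: [5.6, 0.4, 1.4]
gripper_width: 0.147
```

Call:
{"op": "jog_arm", "data": {"series": [{"dx":0,"dy":0,"dz":0,"ax":0,"ay":0,"az":0},{"dx":0,"dy":0,"dz":0,"ax":0,"ay":0,"az":0},{"dx":0,"dy":0,"dz":0,"ax":0,"ay":0,"az":0},{"dx":0,"dy":0,"dz":0,"ax":0,"ay":0,"az":0},{"dx":0,"dy":0,"dz":0,"ax":0,"ay":0,"az":0},{"dx":0,"dy":0,"dz":0,"ax":0,"ay":0,"az":0}], "hand": 0}}

```text
t: 31.2
tool_pos: [483.9, 64.8, 192.4]
tool_rot: [[0.764, -0.645, -0.0], [-0.645, -0.764, -0.0], [-0.0, 0.0, -1.0]]
ft_force: [-0.6, 0.7, 0.2]
gripper_width: 0.498
```

Call:
{"op": "jog_arm", "data": {"series": [{"dx":0,"dy":0,"dz":0.3,"ax":0,"ay":0,"az":0},{"dx":0,"dy":0,"dz":1,"ax":0,"ay":0,"az":0},{"dx":0,"dy":0,"dz":1,"ax":0,"ay":0,"az":0},{"dx":0,"dy":0,"dz":1,"ax":0,"ay":0,"az":0},{"dx":0,"dy":0,"dz":1,"ax":0,"ay":0,"az":0},{"dx":0,"dy":0,"dz":0,"ax":0,"ay":0,"az":0},{"dx":0,"dy":0,"dz":0,"ax":0,"ay":0,"az":0}]}}

```text
t: 31.9
tool_pos: [484.7, 64.8, 322.5]
tool_rot: [[0.764, -0.645, 0.002], [-0.645, -0.764, -0.0], [0.002, -0.001, -1.0]]
ft_force: [0.5, -0.4, 0.2]
gripper_width: 0.499
```

```bash
python3 - <<'E'
from h import *
s=arm.state(); print(s["tool_pos"],s["ft_force"],s["torque"],s["joint_pos"][5])
c=snap("wrist","w30",(180,120,500,360),2.5)
def cen(im,box):
    x0,y0,x1,y1=box; r=im[y0:y1,x0:x1].astype(float)
    w=np.clip(r[:,:,2]-r[:,:,0]-15,0,None)
    yy,xx=np.mgrid[y0:y1,x0:x1]; return (w*xx).sum()/w.sum(),(w*yy).sum()/w.sum(),w.sum()
o=cv2.imread("pics/side0.png"); n=imaging.capture("side")["image"][:,:,::-1]
print(cen(o,(275,236,290,250)),cen(n,(275,236,290,250)))
cv2.imwrite("pics/s30.png",cv2.resize(np.hstack([o[180:260,255:305],n[180:260,255:305]]),None,fx=7,fy=7,interpolation=cv2.INTER_NEAREST))
E
```

```text
[484.68379257  64.76277869 322.53130423] [ 0.47442008 -0.43456684  0.15367591] [0.03690194 0.05656595 0.00748057] 2.2409752769340177
(np.float64(281.32147937411094), np.float64(242.58748221906117), np.float64(703.0)) (np.float64(281.2855377008653), np.float64(243.09517923362176), np.float64(809.0))
```

View pics/w30.png

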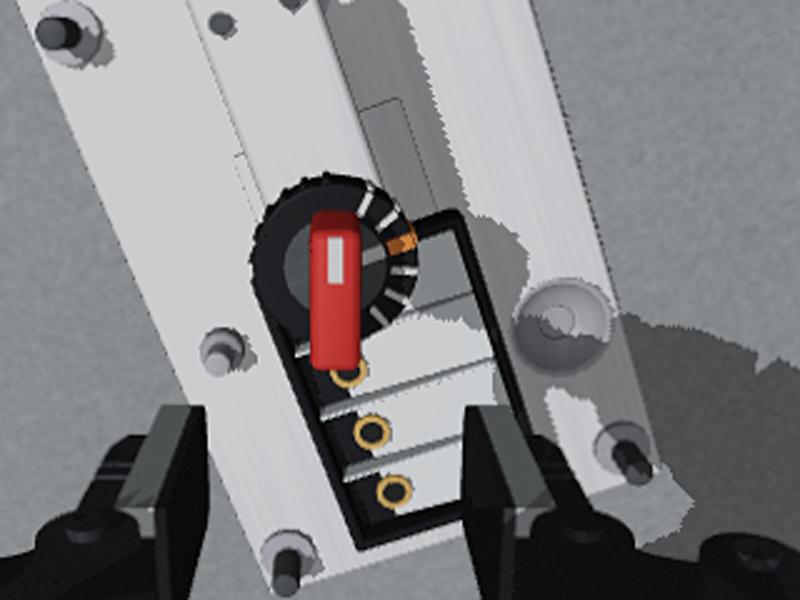

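View pics/s30.png

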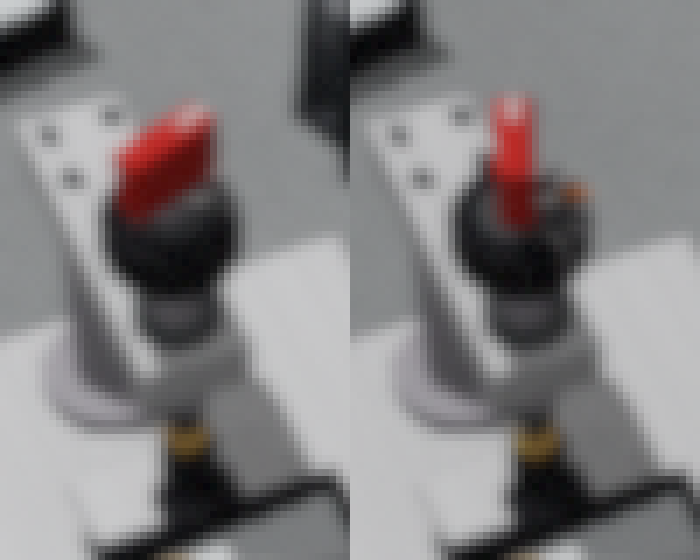

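```bash
python3 - <<'E'
from h import *
s=arm.state(); print(abs(s["qvel"]).max())
print(arm.close_job())
E
```

```text
0.015697703734563122
the job is handed in; nothing more can be done
None
```

The job is handed in at about 32 s on the robot's clock: collar on 4, screw driven as far as it goes, spindle released. Handing in gave no verdict, so the checks below are my own.

- **Collar:** I turned it from setting 2 to 4. The last wrist picture shows the orange tick in line with the white pointer.
- **Screw:** I gripped the red handle and held 20 to 23.6 N (roughly 6 to 7.5 mm on the nest), following the screw down. It sank about 2.9 mm against the 3 mm expected. The bit then clicked over at peak torques of about 0.14 to 0.16 N m. I lifted, turned back and pushed again, and it clicked at the same angle, so I take it to be home.
- **Release:** The final pictures show the spindle back up. The tool was clear, with almost no force on it.

- **Weak camera check:** The side camera shows the screw head about 0.5 to 0.6 px lower, against 0.68 px for the full 3 mm. That fits but is too coarse to prove it alone, so I relied on the clicks and the sink.
- **First collar grip missed:** The fingers closed about 15 mm too high and turned the handle by 9° instead of the collar. The real fingertips stand farther behind the TCP than I had assumed. I opened, went lower and gripped the collar properly.
- **Wrong sideways move:** While lifting I shifted the wrong way, which put about 24 N sideways on the handle until I corrected it.

I saw no bystander touched in the pictures, though I did not measure their positions at the end.

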